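# Make up the parts kits for two compass overhauls

### The arm

A 7-joint arm with a two-finger parallel gripper is mounted at the origin on the work surface. World frame = base frame: x ahead of the robot, y to its left, z up, the work surface at z = 0. Lengths are in m, angles in rad, forces in N, time in s.
With the tool pointing down it reaches from about 0.425 to 0.925 m from the base axis. Payload 6.8 kg.
Tool frame: the origin (TCP) lies midway between the tips of the shut fingers; the grasp point (between the pads) lies 19 mm behind it; z points along the fingers, y is the direction in which the jaws open and shut (so a half turn about z gives the same grasp; the last joint's range is limited). The gripper opens to 85 mm and grips with 20 to 120 N. Pads are 22 mm wide; open, the fingers measure 114 mm over their backs; the gripper's body (76 mm by 85 mm) begins 54 mm behind the grasp point. The pads swing forward as they close: fully open they stand 13 mm farther back than shut.
Start: joints at [-1.22, 0.477, 0.022, 1.555, -0.011, 1.109, -0.083], TCP at [0.299, 0.605, 0.206] pointing down, gripper open.
Joint ranges: [-2.96, 2.96], [-0.34, 2.1], [-1.41, 1.46], [0.24, 2.44], [-1.37, 4.51], [0.17, 1.92], [-2.96, 2.96]. Speed limits (rad/s): [2.39, 2.39, 3.14, 3.14, 3.14, 3.14, 3.14].

### API

Orientations are given as a unit quaternion [w, x, y, z].
In Python, from station import bot gives the robot as it stands.
- The arm moves only by the shell command python3 -m jog 'ROWS' [FORCE]. ROWS is JSON, a list of rows, each a list of 3 entries, a list of its own where there are three numbers: the shift along the tool's x, y, z in mm, then the turn, a rotation vector about the tool's x, y, z in degrees, then the closure, from -1 (fully open) to 1 (shut). A call has 1 to 12 rows; each row shifts and turns the commanded pose from where the row before left it, along the tool's axes as they then stand; what a row does not reach is not made up. A row lasts 1/8 s, in which the tool goes at most 62.5 mm and 10.7 degrees, less where a joint would pass 70% of its speed; a pose out of reach is approached as far as the arm can. A call is refused whole if a number of a shift passes 62.5 or a number of a turn 10.7, either way. A call with a gripper value outside its range is refused whole. The fingers move at their own pace and stop on an object; FORCE is the grip in N (left out, the last holds). Time passes only in rows, so rows that do not move let the fingers close. It gives the time, the measured TCP pose, the force and the opening at its end, in the units of the state.
- bot.get_obs(): the state, without advancing time (a new reading comes with each control period).
- bot.read_camera(name): name is "side" or "top"; returns (picture, depth): 400x640x3 uint8, red, green, blue; 400x640 float32, m along the optical axis (not along the pixel's ray), 0 where there is no reading.
- bot.camera_info(name): a dict with "fx", "fy", "cx", "cy" (pixels), "world_from_camera" (4x4, takes a point from camera to world coordinates). Camera axes: x right, y up, looking along -z (the intrinsics and any distortion apply to the point x, -y, -z); pixel columns grow to the right and rows downward; lengths in m; the calibration is good to about 2 mm. A picture is of the moment at which its call begins. camera_info takes no time and is no camera call.
- bot.hand_in(): hands the job in, once; it reports no verdict.
Trained networks look in the newest picture that a camera, given by its name, has taken for a name from the list of things; names that differ only in an ending like _2 or _b are one class to them, and where a whole thing is asked for, a point or a joint stands for the part that bears it (a point fixed in the world has none). Each returns a list of dicts, best first, with "score" (0 to 1); they miss things now and then, are a little off and sometimes report something else, mostly with a low value. They report only what shows in the picture. A call takes as long as a camera call. They do not tell look-alikes from the thing itself.
- bot.find_in(camera, thing): "xy" ([column, row] as shares, 0 to 1, of the picture: columns of its width, rows of its height, amid what is visible of it).
- bot.cut_out(camera, thing): "pixels" (400x640 bool, what is visible of it) and "xy" ([column, row] as shares, 0 to 1, of the picture: columns of its width, rows of its height, amid what is visible of it).
- bot.landmark_of(camera, thing): "xy" ([column, row] as shares, 0 to 1, of the picture: columns of its width, rows of its height: a listed point, or the origin of a listed thing).
The state is a dict: "t": time; "q": joint angles; "joint_vel": joint speeds; "joint_torque": joint torques, N m; "eef_pos": TCP position; "tool_rot": TCP orientation; "contact_force": force on the tool from outside, world axes, zero at the start; "torque": the same for the moment, N m; "gripper_width": opening from 0.0 (shut) to 1.0 (fully open).
Only numpy, scipy, OpenCV 4.12 (cv2) and the standard library are available. Lean on these libraries where they do the work, as an engineer would, in place of code of your own. Each camera call takes 0.05 s, during which the arm holds its last target.

### The job

Make up the parts kits for the two compasses waiting in their job trays: the brass compass gets the brass bezel ring and the dial capsule, the black compass gets the black bezel ring, the glass dome and the red and blue corrector magnet. In each tray lay the dome or the dial capsule in the cork-lined compartment and the other parts flat in the bare ones, one part to a compartment, setting each down rather than dropping it. Leave both compasses and the steel bezel ring where they are.

Things in the scene. Friction and masses are not known exactly. Their poses are not given: they have to be found in the camera images.
- tray_brass: fixed tray of the brass compass, 188 mm square, walls 4 mm thick, 10 mm high. Origin: centre of the underside; at yaw 0 (varies +-0.2) x points away from the robot, y to its left. Four 88 mm square compartments centred at x, y = +-46 mm: far left (+,+) holds that compass; far right (+,-) has brown cork, floor at z 5 mm; the two near (-,+), (-,-) are bare grey metal, floor at z 3 mm, empty.
- tray_black: fixed tray of the black compass, 188 mm square, walls 4 mm thick, 10 mm high. Origin: centre of the underside; at yaw 0 (varies +-0.2) x points away from the robot, y to its left. Four 88 mm square compartments centred at x, y = +-46 mm: far left (+,+) holds that compass; far right (+,-) has brown cork, floor at z 5 mm; the two near (-,+), (-,-) are bare grey metal, floor at z 3 mm, empty.
- compass_brass: old dented brass field compass with a dark dial on top, 62 mm across and 27 mm high (a thin wire thumb loop on one side reaches 40 mm from its axis), 0.32 kg, loose, standing in the far left compartment of tray_brass. Origin: centre of its underside, z up.
- compass_black: black boat compass with a cream dial under a low clear dome, 70 mm across and 43 mm high, 0.30 kg, loose, standing in the far left compartment of tray_black. Origin: centre of its underside, z up.
- bezel_brass: brass bezel ring, plain upright cylinder outside, 58 mm across, 46 mm bore, 22 mm high, about 0.12 kg, lying flat on the green bench mat (level with the bench, z = 0). Origin: centre of its underside, z up.
- bezel_black: black bezel ring with white marks, same form as the brass one: 58 mm across, 46 mm bore, 22 mm high, about 0.06 kg, on the mat. Origin: centre of its underside, z up.
- bezel_steel: bright steel bezel ring, same form as the brass one: 58 mm across, 22 mm high, on the mat. Belongs to neither kit. Origin: centre of its underside, z up.
- dome: clear glass compass dome in a white mount: the mount is an upright cylinder 56 mm across and 22 mm high, to be gripped; above it the glass rises, narrower, to 43.5 mm. About 0.07 kg, on the mat. Origin: centre of its underside, z up.
- capsule: dial capsule: round drum 54 mm across, 22 mm high, white dial on top with black ticks and a red and black needle, about 0.05 kg, on the mat. Origin: centre of its underside, z up.
- corrector: corrector magnet: block 50 mm long (x), 34 mm wide (y), 22 mm high, one half red (+x) and one half blue, two brass screws on top, about 0.11 kg, on the mat at any yaw. Origin: centre of its underside, z up.
Not all that is in view belongs to the job. What is shaped like the dome but green, pink or purple is not meant.

How it is judged:
By the outcome, as a careful person would: the job done as asked, in the order asked, and still so for the second after the job is handed in, with the robot touching nothing.
It also fails if it takes over 115 s, if anything falls off the work surface, if the arm or the gripper's body presses on something with over 40 N, if the wrist force passes 120 N, or if a joint passes its speed limit or range.

## Working session

There is one attempt and no reset: what is moved stays moved. The work goes in short steps, Python scripts to look and compute and a shell command to move; the robot and the scene stay as the last step left them, time stands still between calls to the robot, and variables do not carry over. Pictures are saved under pics/ and viewed, and the job is handed in when it is done.

```bash
ls; mkdir -p pics; python3 - <<'E'
from station import bot
import cv2,numpy as np
o=bot.get_obs(); print(o)
for n in("top","side"):
    p,d=bot.read_camera(n); cv2.imwrite(f"pics/{n}0.png",p[:,:,::-1]); np.save(f"pics/{n}0d.npy",d)
    i=bot.camera_info(n); print(n,i)
E
```

```text
pics
{'t': 0.0, 'q': array([-1.22009659,  0.47781647,  0.02232717,  1.55647022, -0.01151928,
        1.10933024, -0.08307572]), 'joint_vel': array([-0.00061177,  0.00093771,  0.00098623, -0.000588  , -0.00151863,
       -0.00181285, -0.00245275]), 'joint_torque': array([ 8.91400396e-04, -5.96455944e+01,  1.60799704e+00, -2.81196356e+01,
        1.23027698e-02,  9.35557997e-03, -7.02034527e-05]), 'eef_pos': array([0.29865092, 0.60459711, 0.20460664]), 'tool_rot': array([-1.57153090e-04,  2.27369561e-01,  9.73808083e-01, -9.35161200e-04]), 'contact_force': array([0.41988673, 0.05481776, 0.27015123]), 'torque': array([ 0.02002052, -0.0024112 ,  0.06638104]), 'gripper_width': 0.9991406961422631}
top {'fx': 473.18803891334653, 'fy': 473.18803891334653, 'cx': 316.4459143867625, 'cy': 194.35090284003468, 'world_from_camera': array([[ 0.01270289,  0.99207859, -0.12497485,  0.37012247],
       [-0.99973437,  0.01500472,  0.0174943 ,  0.03232165],
       [ 0.01923093,  0.12471942,  0.99200566,  1.36396843],
       [ 0.        ,  0.        ,  0.        ,  1.        ]])}
side {'fx': 477.99792877975415, 'fy': 477.99792877975415, 'cx': 320.0031557305179, 'cy': 203.28529424535657, 'world_from_camera': array([[ 0.81635061,  0.3295276 , -0.47432399, -0.03807692],
       [-0.57750646,  0.47655905, -0.66285576, -0.73788627],
       [ 0.00761412,  0.81504787,  0.57934359,  0.73141128],
       [ 0.        ,  0.        ,  0.        ,  1.        ]])}
```

View pics/top0.png

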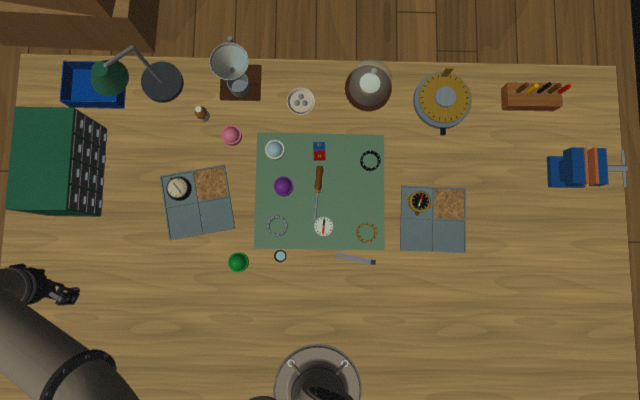

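View pics/side0.png

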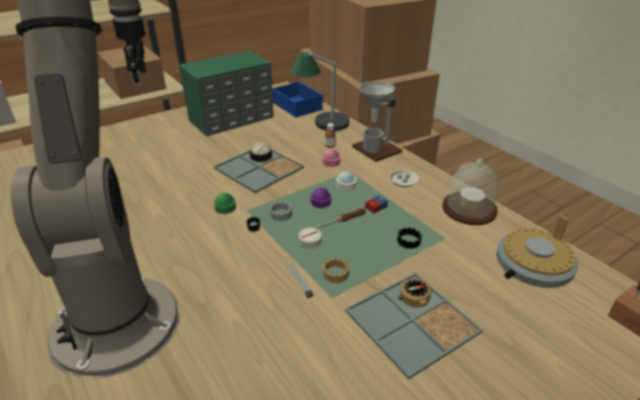

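```bash
cat > h.py <<'E'
from station import bot
import cv2,numpy as np
from scipy.spatial.transform import Rotation as R
def cloud(n,d):
    i=bot.camera_info(n); v,u=np.mgrid[0:400,0:640]
    P=np.stack([(u-i['cx'])/i['fx']*d,-(v-i['cy'])/i['fy']*d,-d,np.ones_like(d)],-1)
    W=(P@i['world_from_camera'].T)[...,:3]; W[d<=0]=np.nan
    return W
def ray(n,u,v,z):
    i=bot.camera_info(n);T=i['world_from_camera']
    r=T[:3,:3]@np.array([(u-i['cx'])/i['fx'],-(v-i['cy'])/i['fy'],-1]); c=T[:3,3]
    return c+r*(z-c[2])/r[2]
def proj(n,p):
    i=bot.camera_info(n);q=np.linalg.inv(i['world_from_camera'])@np.r_[p,1]
    return i['cx']-i['fx']*q[0]/q[2], i['cy']+i['fy']*q[1]/q[2]
E
python3 - <<'E'
from h import *
p,d=bot.read_camera("top"); np.save("pics/d1.npy",d)
c=cv2.resize(p[120:275,150:480],None,fx=2.42,fy=2.42,interpolation=cv2.INTER_CUBIC); cv2.imwrite("pics/crop1.png",c[:,:,::-1])
W=cloud("top",d)
for t in ["bezel_brass","bezel_black","bezel_steel","dome","capsule","corrector","compass_brass","compass_black","tray_brass","tray_black"]:
    for r in bot.cut_out("top",t)[:3]:
        m=r['pixels']; w=W[m]; w=w[~np.isnan(w[:,0])]
        if len(w)<3: print(t,r['score'],len(w)); continue
        top=w[w[:,2]>np.percentile(w[:,2],50)]
        print(t,round(r['score'],2),np.round([r['xy'][0]*640,r['xy'][1]*400],1),m.sum(),"mean",w.mean(0).round(3),"bbox",w.min(0).round(3),w.max(0).round(3))
E
```

```text
bezel_brass 0.54 [376.1 235.6] 144 mean [ 0.432 -0.136  0.019] bbox [ 0.405 -0.162  0.001] [ 0.46  -0.107  0.028]
bezel_black 0.54 [367.  154.1] 152 mean [ 0.643 -0.141  0.016] bbox [ 0.613 -0.171 -0.005] [ 0.669 -0.117  0.035]
bezel_steel 0.41 [274.2 215.6] 169 mean [0.449 0.119 0.016] bbox [ 0.422  0.091 -0.006] [0.477 0.149 0.028]
dome 0.8 [233.2 134.2] 321 mean [0.706 0.255 0.029] bbox [ 0.682  0.231 -0.004] [0.737 0.284 0.048]
dome 0.75 [239.  260.3] 337 mean [0.347 0.225 0.03 ] bbox [ 0.32   0.199 -0.007] [0.376 0.256 0.046]
dome 0.68 [283.4 188.9] 319 mean [0.562 0.104 0.03 ] bbox [ 0.535  0.079 -0.006] [0.595 0.132 0.049]
capsule 0.7 [323.6 225.9] 293 mean [ 0.449 -0.011  0.022] bbox [ 0.423 -0.037 -0.003] [0.477 0.015 0.031]
corrector 0.56 [323.1 148.8] 250 mean [0.666 0.004 0.018] bbox [ 0.64  -0.015 -0.004] [0.7   0.023 0.03 ]
compass_brass 0.94 [418.5 203.2] 459 mean [ 0.522 -0.284  0.027] bbox [ 0.484 -0.326 -0.001] [ 0.556 -0.25   0.039]
compass_black 0.75 [178.1 188.2] 516 mean [0.551 0.399 0.031] bbox [ 0.518  0.369 -0.003] [0.59  0.443 0.051]
tray_brass 0.55 [438.4 224.9] 3802 mean [ 0.468 -0.334  0.004] bbox [ 0.378 -0.424 -0.007] [ 0.57  -0.232  0.027]
tray_black 0.72 [201.4 205.6] 3811 mean [0.509 0.345 0.004] bbox [ 0.407  0.243 -0.008] [0.623 0.46  0.018]
```

View pics/crop1.png

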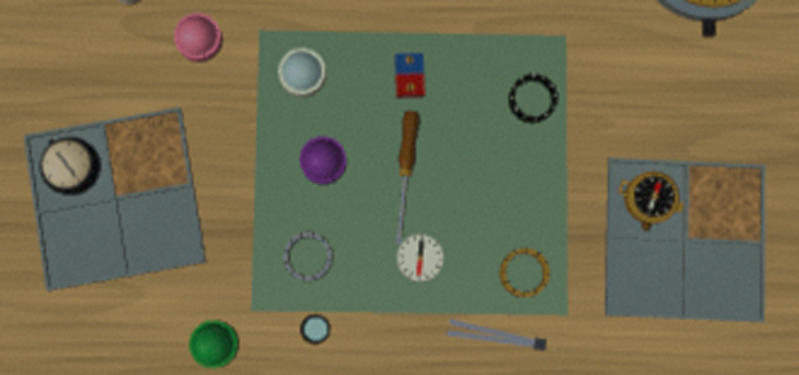

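```bash
cat > fit.py <<'E'
from h import *
from scipy.optimize import minimize
A=np.linspace(0,2*np.pi,48,endpoint=False)
def sil(n,c,solids):
    # solids: list of (r,z0,z1) 
    pts=[]
    for r,z0,z1 in solids:
        for z in (z0,z1): pts+= [proj(n,[c[0]+r*np.cos(a),c[1]+r*np.sin(a),z]) for a in A]
    return np.array(pts)
def hullmask(pts,off,S=8,N=80):
    h=cv2.convexHull(((pts-off)*S+S/2).astype(np.float32)).astype(np.int32)
    m=np.zeros((N*S,N*S),np.uint8); cv2.fillConvexPoly(m,h,1); return m
def fit(n,mask,c0,solids,S=8,N=80):
    ys,xs=np.nonzero(mask); off=np.array([xs.mean()-N/2,ys.mean()-N/2]).round()
    cn,_=cv2.findContours(mask.astype(np.uint8),cv2.RETR_EXTERNAL,cv2.CHAIN_APPROX_NONE)
    mm=np.zeros(mask.shape,np.uint8); cv2.drawContours(mm,[cv2.convexHull(np.vstack(cn))],-1,1,-1)
    o=off.astype(int); M=cv2.resize(mm[o[1]:o[1]+N,o[0]:o[0]+N],None,fx=S,fy=S,interpolation=cv2.INTER_NEAREST)
    f=lambda c:-(lambda k:(k&M).sum()/(k|M).sum())(hullmask(sil(n,c,solids),off))
    r=minimize(f,c0,method="Nelder-Mead",options=dict(initial_simplex=np.array([c0,[c0[0]+.006,c0[1]],[c0[0],c0[1]+.006]]),maxiter=40,xatol=2e-4,fatol=1e-4))
    return r.x,-r.fun
E
python3 - <<'E'
from fit import *
ring=[(.029,0,.022)]
objs={"bezel_brass":(ring,.432,-.136),"bezel_black":(ring,.643,-.141),"bezel_steel":(ring,.449,.119),"capsule":([(.027,0,.022)],.449,-.011),
"dome":([(.028,0,.022),(.022,.022,.036),(.012,.022,.0435)],.66,.125),"compass_black":([(.035,0,.03)],.551,.399),"compass_brass":([(.031,0,.027)],.522,-.284)}
for n in("top","side"):
    bot.read_camera(n)
    for t,(s,x,y) in objs.items():
        best=None
        for r in bot.cut_out(n,t):
            u,v=proj(n,[x,y,.015])
            if np.hypot(r['xy'][0]*640-u,r['xy'][1]*400-v)<15 and r['score']>.2: best=r;break
        if best is None: print(n,t,"none");continue
        c,q=fit(n,best['pixels'],[x,y],s); print(n,t,round(best['score'],2),c.round(4),round(q,3))
    for r in bot.cut_out(n,"corrector")[:2]:
        print(n,"corr",r['score'],r['xy'][0]*640,r['xy'][1]*400)
print(bot.get_obs()['t'])
E
```

```text
top bezel_brass noneTraceback (most recent call last):
  File "<stdin>", line 13, in <module>
  File "fit.py", line 19, in fit
    r=minimize(f,c0,method="Nelder-Mead",options=dict(initial_simplex=np.array([c0,[c0[0]+.006,c0[1]],[c0[0],c0[1]+.006]]),maxiter=40,xatol=2e-4,fatol=1e-4))
    res = _minimize_neldermead(fun, x0, args, callback, bounds=bounds,
                               **options)
    fxc = func(xc)
    fx = function(np.copy(x), *(wrapper_args + args))
  File "fit.py", line 18, in <lambda>
    f=lambda c:-(lambda k:(k&M).sum()/(k|M).sum())(hullmask(sil(n,c,solids),off))
                                                            ~~~^^^^^^^^^^^^
  File "fit.py", line 8, in sil
    for z in (z0,z1): pts+= [proj(n,[c[0]+r*np.cos(a),c[1]+r*np.sin(a),z]) for a in A]
                             ~~~~^^^^^^^^^^^^^^^^^^^^^^^^^^^^^^^^^^^^^^^^^
  File "h.py", line 14, in proj
    i=bot.camera_info(n);q=np.linalg.inv(i['world_from_camera'])@np.r_[p,1]
ValueError: time passes only in moves, steps and waits
```

```bash
sed -i 's/^def cloud/CI={k:bot.camera_info(k) for k in ("top","side")}\nfor k in CI: CI[k]["inv"]=np.linalg.inv(CI[k]["world_from_camera"])\ndef cloud/; s/i=bot.camera_info(n)/i=CI[n]/; s/np.linalg.inv(i\[.world_from_camera.\])/i["inv"]/' h.py
cat > meas.py <<'E'
from fit import *
ring=[(.029,0,.022)]
objs={"bezel_brass":(ring,.432,-.136),"bezel_black":(ring,.643,-.141),"bezel_steel":(ring,.449,.119),"capsule":([(.027,0,.022)],.449,-.011),
"dome":([(.028,0,.022),(.022,.022,.036),(.012,.022,.0435)],.66,.125),"compass_black":([(.035,0,.03)],.551,.399),"compass_brass":([(.031,0,.027)],.522,-.284)}
if __name__=="__main__":
  for n in("top","side"):
    bot.read_camera(n)
    for t,(s,x,y) in objs.items():
        best=None; u,v=proj(n,[x,y,.015])
        for r in bot.cut_out(n,t):
            m=r['pixels'].nonzero(); 
            if len(m[0])>20 and np.hypot(m[1].mean()-u,m[0].mean()-v)<12: best=r;break
        if best is None: print(n,t,"none");continue
        c,q=fit(n,best['pixels'],[x,y],s); print(n,t,round(best['score'],2),c.round(4),round(q,3))
  print(bot.get_obs()['t'])
E
python3 meas.py
```

```text
top bezel_brass 0.49 [ 0.4332 -0.1347] 0.943
top bezel_black 0.51 [ 0.6427 -0.1443] 0.825
top bezel_steel 0.7 [0.4476 0.1217] 0.761
top capsule 0.86 [ 0.4494 -0.0113] 0.916
top dome none
top compass_black 0.87 [0.5518 0.4018] 0.883
top compass_brass 0.55 [ 0.5215 -0.2863] 0.906
side bezel_brass 0.93 [ 0.4351 -0.1387] 0.929
side bezel_black 0.73 [ 0.6446 -0.1487] 0.949
side bezel_steel 0.54 [0.4509 0.1151] 0.921
side capsule 0.94 [ 0.4512 -0.015 ] 0.958
side dome 0.79 [0.6703 0.1291] 0.887
side compass_black 0.58 [0.5547 0.402 ] 0.898
side compass_brass 0.6 [ 0.528  -0.2876] 0.921
1.6
```

```bash
cat > tray.py <<'E'
from h import *
d=np.load("pics/d1.npy"); W=cloud("top",d)
p,_=bot.read_camera("top")
for t in("tray_brass","tray_black"):
    r=bot.cut_out("top",t)[0]; m=r['pixels'].astype(np.uint8)
    m=cv2.morphologyEx(m,cv2.MORPH_CLOSE,np.ones((15,15)))
    cn=max(cv2.findContours(m,cv2.RETR_EXTERNAL,cv2.CHAIN_APPROX_NONE)[0],key=cv2.contourArea)[:,0]
    w=np.array([ray("top",u,v,.008)[:2] for u,v in cn])
    (c,s,a)=cv2.minAreaRect((w*1000).astype(np.float32)); print(t,np.round(c,1),np.round(s,1),a)
p,d=bot.read_camera("top")
# corrector: saturated red/blue pixels near
hsv=cv2.cvtColor(p,cv2.COLOR_RGB2HSV)
sub=np.zeros(p.shape[:2],bool); sub[138:165,305:333]=1
red=sub&((hsv[...,0]<8)|(hsv[...,0]>172))&(hsv[...,1]>130); blue=sub&(hsv[...,0]>100)&(hsv[...,0]<125)&(hsv[...,1]>110)
for k,mm in(("red",red),("blue",blue),("all",red|blue)):
    v,u=np.nonzero(mm); P=np.array([ray("top",a,b,.022)[:2] for a,b in zip(u,v)])
    print(k,len(u),u.mean(),v.mean(),P.mean(0).round(4)); 
    if len(u): print(cv2.minAreaRect((P*1000).astype(np.float32)))
E
python3 tray.py
```

```text
tray_brass [ 475.9 -328.4] [190.4 187.9] 89.01737213134766
tray_black [514.  351.7] [192.9 193.7] 10.359947204589844
red 88 319.04545454545456 154.9318181818182 [0.6541 0.0026]
((653.9219360351562, 1.320322036743164), (23.547813415527344, 31.79610824584961), 0.9518119096755981)
blue 81 318.679012345679 145.69135802469137 [0.6813 0.004 ]
((681.8983764648438, 4.488607406616211), (20.709949493408203, 31.953210830688477), 0.9751046895980835)
all 169 318.8698224852071 150.50295857988166 [0.6671 0.0033]
((667.2579345703125, 3.2008609771728516), (51.582157135009766, 32.7690544128418), 4.349081516265869)
```

```bash
cat > plan.py <<'E'
# plan.py x y z(mm) az(deg) rows  -> rows for a straight move
from h import *
import sys,json
def cur():
    o=bot.get_obs(); w=o['tool_rot']; return o,o['eef_pos']*1000,R.from_quat([w[1],w[2],w[3],w[0]])
def tgtR(a):
    y=np.array([np.cos(a),np.sin(a),0]); z=np.array([0,0,-1.]); return R.from_matrix(np.c_[np.cross(y,z),y,z])
def plan(wps,dec=0):
    o,p,r=cur(); M=r.as_matrix(); 
    print("t %.2f pos %s az %.1f tilt %.2f w %.3f F %s q7 %.2f"%(o['t'],p.round(1),np.degrees(np.arctan2(M[1,1],M[0,1])),np.degrees(np.arccos(-M[2,2])),o['gripper_width'],np.round(o['contact_force'],1),o['q'][6]))
    for x,y,z,a,n in wps:
        n=int(n); T=tgtR(np.radians(a)); rv=(r.inv()*T).as_rotvec(); d=(np.array([x,y,z])-p)/n; out=[]; res=np.zeros(3)
        for k in range(n):
            s=r.inv().apply(d)+res; q=np.round(s,dec); res=np.zeros(3); 
            tv=np.round(np.degrees(rv)/n,1); out.append([[float(v) for v in q],[float(v) for v in tv]])
            p=p+r.apply(q); r=r*R.from_rotvec(np.radians(tv)); 
            d=(np.array([x,y,z])-p)/max(1,n-k-1)
        print((x,y,z,a)); print(json.dumps(out).replace(".0,",",").replace(".0]","]"))
if __name__=="__main__":
    plan([list(map(float,s.split(","))) for s in sys.argv[1:]])
E
python3 plan.py 500,250,150,10,7 434,-137,80,-45,8
```

```text
t 1.80 pos [298.9 605.2 205.6] az 63.7 tilt 0.00 w 0.999 F [-0.2  0.7 -0.1] q7 -0.08
(500.0, 250.0, 150.0, 10.0)
[[[-48, -33, 8], [-0, 0, 7.7]], [[-52, -26, 8], [-0, 0, 7.7]], [[-55, -19, 8], [-0, 0, 7.7]], [[-57, -11, 8], [-0, 0, 7.7]], [[-58, -3, 8], [-0, 0, 7.7]], [[-59, 4, 8], [-0, 0, 7.7]], [[-57, 13, 8], [-0, 0, 7.7]]]
(434.0, -137.0, 80.0, -45.0)
[[[-46, -16, 9], [0, 0, 6.9]], [[-48, -11, 9], [0, 0, 6.9]], [[-49, -5, 9], [0, 0, 6.9]], [[-49, 1, 9], [0, 0, 6.9]], [[-49, 7, 8], [0, 0, 6.9]], [[-47, 13, 9], [0, 0, 6.9]], [[-46, 18, 8], [0, 0, 6.9]], [[-43, 23, 9], [0, 0, 6.9]]]
```

```bash
python3 -m jog '[[[-48,-33,8],[0,0,7.7],-1],[[-52,-26,8],[0,0,7.7],-1],[[-55,-19,8],[0,0,7.7],-1],[[-57,-11,8],[0,0,7.7],-1],[[-58,-3,8],[0,0,7.7],-1],[[-59,4,8],[0,0,7.7],-1],[[-57,13,8],[0,0,7.7],-1]]'; python3 plan.py 434,-137,80,-45,9
```

```text
t: 2.68
eef_pos: [0.5013, 0.2485, 0.1497]
tool_rot: [0.0, 0.646, 0.764, 0.0]
contact_force: [0.7, 0.5, -0.6]
gripper_width: 0.997
t 2.67 pos [501.3 248.5 149.7] az 9.6 tilt 0.05 w 0.997 F [ 0.7  0.5 -0.6] q7 -0.27
(434.0, -137.0, 80.0, -45.0)
[[[-41, -15, 8], [0, -0, 6.1]], [[-42, -10, 8], [0, -0, 6.1]], [[-43, -5, 8], [0, -0, 6.1]], [[-44, -1, 8], [0, -0, 6.1]], [[-43, 4, 7], [0, -0, 6.1]], [[-43, 8, 8], [0, -0, 6.1]], [[-42, 13, 7], [0, -0, 6.1]], [[-40, 17, 8], [0, -0, 6.1]], [[-37, 21, 7], [0, -0, 6.1]]]
```

```bash
python3 -m jog '[[[-41,-15,8],[0,0,6.1],-1],[[-42,-10,8],[0,0,6.1],-1],[[-43,-5,8],[0,0,6.1],-1],[[-44,-1,8],[0,0,6.1],-1],[[-43,4,7],[0,0,6.1],-1],[[-43,8,8],[0,0,6.1],-1],[[-42,13,7],[0,0,6.1],-1],[[-40,17,8],[0,0,6.1],-1],[[-37,21,7],[0,0,6.1],-1],[[0,0,0],[0,0,0],-1]]'; python3 plan.py 434,-137,30,-45,2 434,-137,2,-45,2
python3 - <<'E'
from h import *
for n in("top","side"):
    p,_=bot.read_camera(n); u,v=map(int,proj(n,[.434,-.137,.03]))
    c=cv2.resize(p[v-50:v+50,u-60:u+60],None,fx=4,fy=4,interpolation=cv2.INTER_CUBIC); cv2.imwrite(f"pics/a_{n}.png",c[:,:,::-1])
a=[cv2.imread(f"pics/a_{n}.png") for n in("top","side")]; cv2.imwrite("pics/a.png",cv2.resize(np.hstack(a),(800,333)))
E
```

```text
t: 3.92
eef_pos: [0.4337, -0.1385, 0.0805]
tool_rot: [0.001, 0.925, 0.379, -0.0]
contact_force: [0.1, -0.2, -0.6]
gripper_width: 0.999
t 3.92 pos [ 433.7 -138.5   80.5] az -45.5 tilt 0.07 w 0.999 F [ 0.1 -0.2 -0.6] q7 -0.30
(434.0, -137.0, 30.0, -45.0)
[[[1, -0, 25], [0, 0, -0.2]], [[0, -1, 26], [0, 0, -0.2]]]
(434.0, -137.0, 2.0, -45.0)
[[[0, 0, 14], [0, 0, -0]], [[0, 0, 14], [0, 0, -0]]]
```

View pics/a.png

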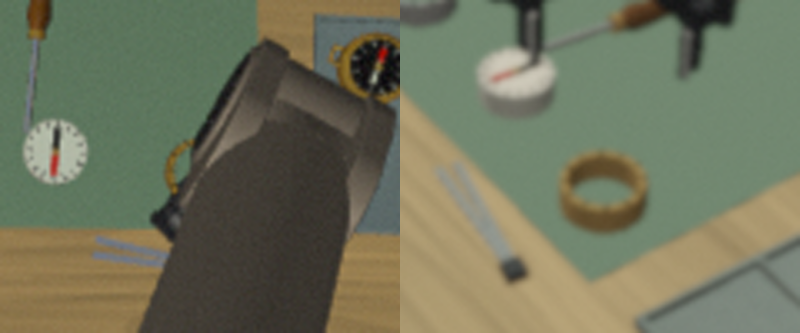

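```bash
python3 -m jog '[[[1,0,25],[0,0,-0.3],-1],[[0,-1,25],[0,0,-0.2],-1],[[0,0,14],[0,0,0],-1],[[0,0,14],[0,0,0],-1],[[0,0,0],[0,0,0],1],[[0,0,0],[0,0,0],1],[[0,0,0],[0,0,0],1],[[0,0,0],[0,0,0],1],[[0,0,0],[0,0,0],1],[[0,0,0],[0,0,0],1]]' 40; python3 plan.py 434,-137,2,-45,1
```

```text
t: 5.28
eef_pos: [0.4348, -0.1339, 0.0027]
tool_rot: [0.0, 0.922, 0.386, 0.0]
contact_force: [0.2, -0.0, 0.1]
gripper_width: 0.002
t 5.28 pos [ 434.8 -133.9    2.7] az -44.6 tilt 0.01 w 0.002 F [ 0.2 -0.   0.1] q7 -0.16
(434.0, -137.0, 2.0, -45.0)
[[[-3, 2, 1], [0, -0, 0.4]]]
```

```bash
cat > snap.py <<'E'
import sys
from h import *
x,y,tag=float(sys.argv[1]),float(sys.argv[2]),sys.argv[3]; a=[]
for n in("top","side"):
    p,_=bot.read_camera(n); u,v=map(int,proj(n,[x,y,.02])); v=min(max(v,50),350);u=min(max(u,60),580)
    a.append(cv2.resize(p[v-50:v+50,u-60:u+60],(396,330),interpolation=cv2.INTER_CUBIC))
cv2.imwrite(f"pics/{tag}.png",np.hstack(a)[:,:,::-1])
E
python3 snap.py .434 -.137 b
```

```text
(no output)
```

View pics/b.png

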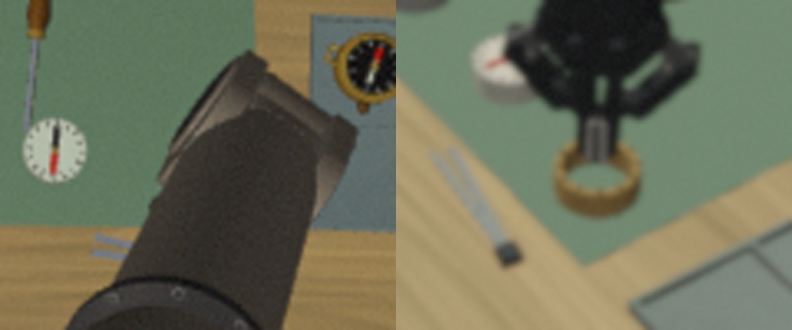

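```bash
python3 - <<'E'
from meas import *
u,v=map(int,proj("side",[.434,-.137,.02])); tip=(u-60+(597-396)/3.3, v-50+160/3.3); print("tip px",tip)
print("TCP proj",proj("side",[.4348,-.1339,.0027])); print("ring c bottom, top",proj("side",[.434,-.137,0]),proj("side",[.434,-.137,.022]))
p,d=bot.read_camera("side"); W=cloud("side",d)
print(W[int(tip[1])-6:int(tip[1])+12:2,int(tip[0])].round(3))
for r in bot.cut_out("side","bezel_brass")[:1]: print(r['score'],fit("side",r['pixels'],[.434,-.137],objs['bezel_brass'][0]))
E
```

```text
tip px (335.90909090909093, 265.4848484848485)
TCP proj (np.float64(334.4682475760788), np.float64(271.90256479800496))
ring c bottom, top (np.float64(334.99057639091234), np.float64(273.76093222253917)) (np.float64(335.2529552670404), np.float64(266.3348079174155))
[[ 0.428 -0.143  0.051]
 [ 0.429 -0.142  0.044]
 [ 0.43  -0.141  0.037]
 [ 0.427 -0.144  0.035]
 [ 0.447 -0.119 -0.001]
 [ 0.445 -0.123 -0.003]
 [ 0.439 -0.13   0.   ]
 [ 0.435 -0.136  0.001]
 [ 0.418 -0.157  0.021]]
0.62 (array([ 0.43349153, -0.14080848]), np.float64(0.9094158470087923))
```

```bash
python3 -m jog '[[[0,0,0],[0,0,0],1]]'; python3 - <<'E'
from h import *
p,d=bot.read_camera("side"); o=bot.get_obs(); print(o['eef_pos'],o['q'],o['contact_force'])
c=cv2.resize(p[210:300,280:400],(800,600),interpolation=cv2.INTER_CUBIC); cv2.imwrite("pics/c.png",c[:,:,::-1])
E
```

```text
t: 5.6
eef_pos: [0.4347, -0.134, 0.0026]
tool_rot: [-0.0, 0.923, 0.386, -0.0]
contact_force: [-0.6, -0.4, -0.4]
gripper_width: 0.0
[ 0.43468999 -0.13395172  0.00257077] [-0.22402141  0.49502082  0.47340762  2.24351364 -0.47151282  0.4970644
 -0.15746458] [0.00130635 0.22923876 0.27811961]
```

View pics/c.png

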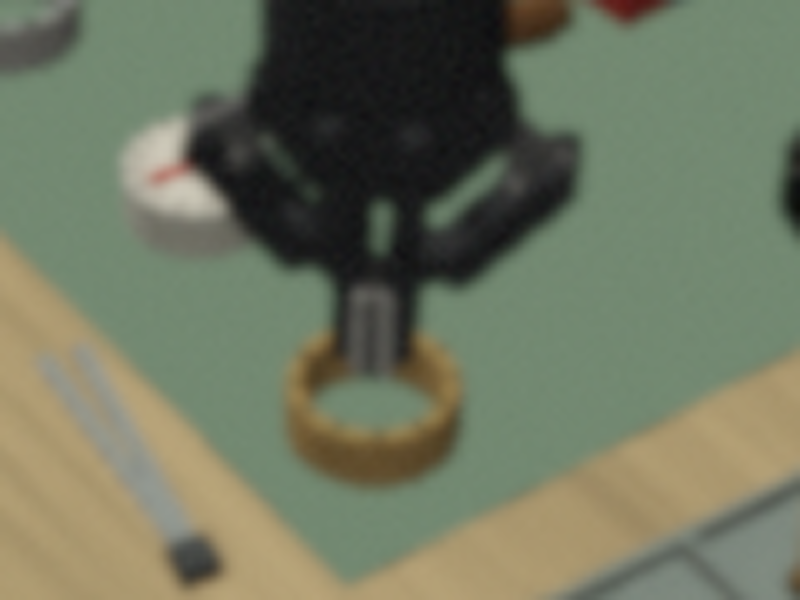

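```bash
python3 -m jog '[[[0,0,0],[0,0,0],-1],[[0,0,0],[0,0,0],-1],[[0,0,0],[0,0,0],-1],[[0,0,0],[0,0,0],-1],[[-3,2,0],[0,0,0],-1],[[0,0,10],[0,0,0],-1],[[0,0,0],[0,0,0],-1]]';python3 plan.py 434,-137,2,-45,1;  python3 - <<'E'
from h import *
p,d=bot.read_camera("side"); np.save("pics/dd.npy",d)
c=cv2.resize(p[210:300,280:400],(800,600),interpolation=cv2.INTER_CUBIC); cv2.imwrite("pics/d.png",c[:,:,::-1])
E
```

```text
t: 6.52
eef_pos: [0.4333, -0.1374, -0.0082]
tool_rot: [-0.0, 0.923, 0.386, -0.001]
contact_force: [1.5, -0.2, -0.1]
gripper_width: 1.0
t 6.53 pos [ 433.3 -137.4   -8.2] az -44.6 tilt 0.09 w 1.000 F [ 1.5 -0.2 -0.1] q7 -0.13
(434.0, -137.0, 2.0, -45.0)
[[[1, 0, -10], [-0.1, 0.1, 0.4]]]
```

View pics/d.png

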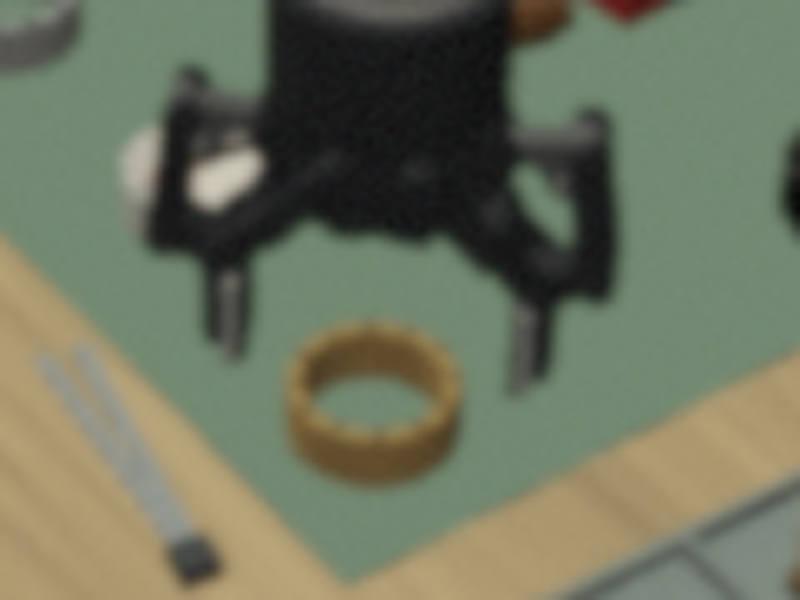

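```bash
python3 - <<'E'
from h import *
d=np.load("pics/dd.npy"); W=cloud("side",d)
for (a,b) in((232,355),(525,390)):
    u=280+a/6.667; v=210+b/6.667
    for dv in(-10,-7,-5,-3,-1,0,1): print(W[int(round(v+dv)),int(round(u))].round(3),end=" ")
    print()
    s=W[int(v-8):int(v-2),int(u-2):int(u+3)].reshape(-1,3); print(s[s[:,2]>.02].mean(0))
E
```

```text
[ 0.395 -0.117  0.065] [ 0.395 -0.117  0.057] [ 0.395 -0.117  0.052] [ 0.395 -0.117  0.046] [ 0.396 -0.115  0.038] [ 0.395 -0.116  0.036] [ 0.395 -0.116  0.033] 
[ 0.39440289 -0.1134645   0.05039859]
[ 0.463 -0.179  0.062] [ 0.462 -0.181  0.056] [ 0.463 -0.18   0.049] [ 0.463 -0.18   0.043] [ 0.462 -0.183  0.04 ] [ 0.463 -0.181  0.036] [ 0.462 -0.183  0.034] 
[ 0.46173249 -0.17995904  0.05094088]
```

```bash
python3 -m jog '[[[0,0,9],[0,0,0],-1],[[0,0,8],[0,0,0],-1],[[0,0,0],[0,0,0],-1]]';python3 plan.py 434,-137,2,-45,1;  python3 - <<'E'
from h import *
p,d=bot.read_camera("side"); W=cloud("side",d)
c=cv2.resize(p[210:300,280:400],(800,600),interpolation=cv2.INTER_CUBIC); cv2.imwrite("pics/e.png",c[:,:,::-1])
for u in (315,359):
  for v in range(255,285,2): print(W[v,u].round(3)[2],end=" ")
  print()
E
```

```text
t: 6.95
eef_pos: [0.4334, -0.1374, -0.0252]
tool_rot: [-0.0, 0.923, 0.386, -0.001]
contact_force: [-0.4, -0.0, -0.1]
gripper_width: 1.0
t 6.95 pos [ 433.4 -137.4  -25.2] az -44.6 tilt 0.09 w 1.000 F [-0.4 -0.  -0.1] q7 -0.11
(434.0, -137.0, 2.0, -45.0)
[[[1, 0, -27], [-0.1, 0, 0.4]]]
0.057 0.05 0.048 0.041 0.035 0.03 0.022 0.019 0.0 0.0 -0.001 -0.002 0.002 -0.002 -0.003 
0.071 0.068 0.063 0.057 0.05 0.046 0.039 0.035 0.027 0.016 0.001 -0.0 -0.0 0.0 -0.001
```

View pics/e.png

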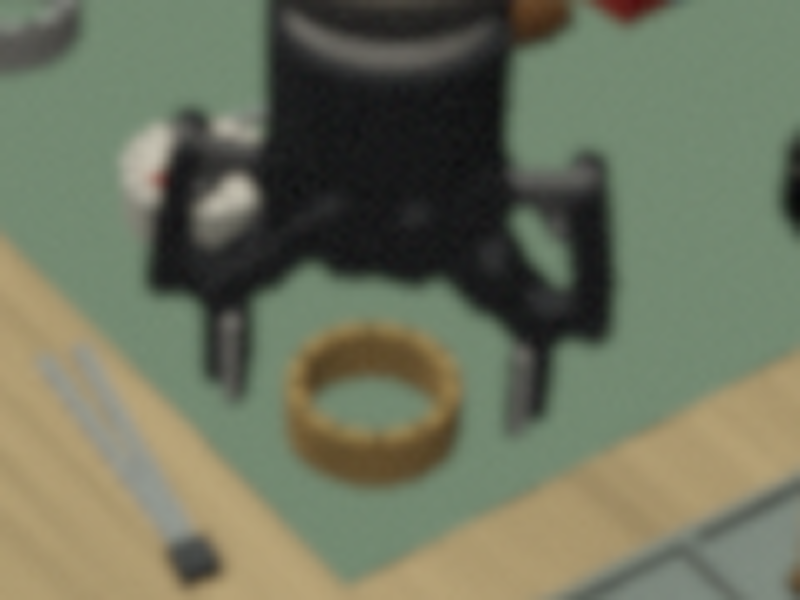

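```bash
python3 -m jog '[[[0,0,2],[0,0,0],-1],[[0,0,0],[0,0,0],1],[[0,0,0],[0,0,0],1],[[0,0,0],[0,0,0],1],[[0,0,0],[0,0,0],1]]' 40;python3 plan.py 434,-137,2,-45,1;python3 snap.py .434 -.137 f
```

```text
t: 7.62
eef_pos: [0.4341, -0.1374, -0.0259]
tool_rot: [-0.0, 0.922, 0.386, 0.0]
contact_force: [-0.6, 1.1, 7.5]
gripper_width: 0.66
t 7.62 pos [ 434.1 -137.4  -25.9] az -44.6 tilt 0.03 w 0.660 F [-0.6  1.1  7.5] q7 -0.11
(434.0, -137.0, 2.0, -45.0)
[[[0, -0, -28], [-0, -0, 0.4]]]
```

View pics/f.png

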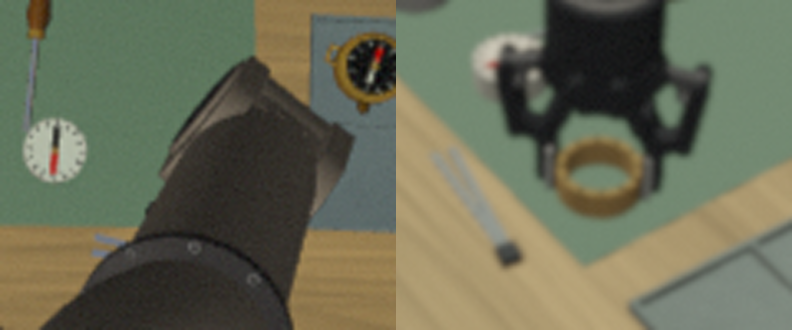

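```bash
python3 -m jog '[[[0,0,-10],[0,0,0],1],[[0,0,-25],[0,0,0],1],[[0,0,-30],[0,0,0],1],[[0,0,0],[0,0,0],1]]';python3 plan.py 431,-282,40,-46,5 431,-282,0,-46,3
```

```text
t: 8.22
eef_pos: [0.4356, -0.1377, 0.0404]
tool_rot: [0.001, 0.922, 0.386, 0.002]
contact_force: [-0.1, 0.9, -1.4]
gripper_width: 0.655
t 8.22 pos [ 435.6 -137.7   40.4] az -44.6 tilt 0.24 w 0.655 F [-0.1  0.9 -1.4] q7 -0.20
(431.0, -282.0, 40.0, -46.0)
[[[-21, 20, 0], [0, -0, 0.3]], [[-21, 20, 0], [0, -0, 0.3]], [[-21, 20, 0], [0, -0, 0.3]], [[-21, 20, 0], [0, -0, 0.3]], [[-21, 19, 0], [0, -0, 0.3]]]
(431.0, -282.0, 0.0, -46.0)
[[[-0, 0, 13], [0.1, -0.1, -0]], [[-0, 0, 14], [0.1, -0.1, -0]], [[-0, 0, 13], [0.1, -0.1, -0]]]
```

```bash
python3 -m jog '[[[-14,14,0],[0,0,0.3],1],[[-24,22,0],[0,0,0.3],1],[[-26,24,0],[0,0,0.3],1],[[-24,22,0],[0,0,0.3],1],[[-16,17,0],[0,0,0.3],1],[[0,0,0],[0,0,0],1],[[0,0,0],[0,0,0],1]]';python3 plan.py 431,-282,0,-46,2; python3 snap.py .431 -.282 g
```

```text
t: 9.1
eef_pos: [0.4295, -0.2799, 0.0379]
tool_rot: [-0.001, 0.927, 0.374, -0.0]
contact_force: [0.5, -0.3, -1.3]
gripper_width: 0.654
t 9.10 pos [ 429.5 -279.9   37.9] az -46.1 tilt 0.10 w 0.654 F [ 0.5 -0.3 -1.3] q7 0.06
(431.0, -282.0, 0.0, -46.0)
[[[-0, 1, 19], [-0.1, 0, -0]], [[-0, 2, 19], [-0.1, 0, -0]]]
```

View pics/g.png

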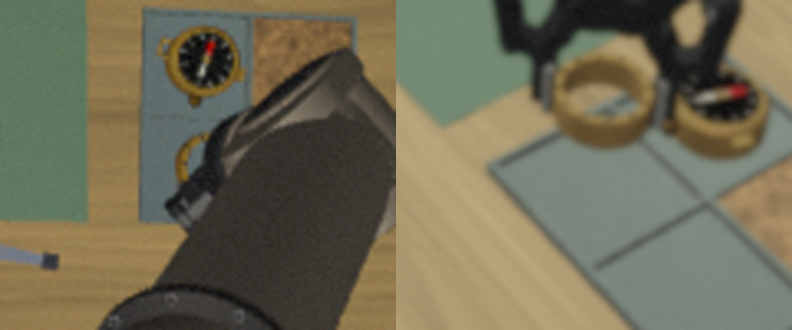

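```bash
python3 -m jog '[[[0,2,20],[0,0,0],1],[[0,1,20],[0,0,0],1],[[0,0,10],[0,0,0],1],[[0,0,5],[0,0,0],1],[[0,0,3],[0,0,0],1],[[0,0,0],[0,0,0],1]]';python3 plan.py 431,-282,-22,-46,1;  python3 snap.py .431 -.282 g1
```

```text
t: 9.95
eef_pos: [0.4322, -0.2833, -0.0193]
tool_rot: [0.0, 0.927, 0.374, 0.0]
contact_force: [-0.3, 0.1, -1.1]
gripper_width: 0.66
t 9.95 pos [ 432.2 -283.3  -19.3] az -46.1 tilt 0.02 w 0.660 F [-0.3  0.1 -1.1] q7 0.13
(431.0, -282.0, -22.0, -46.0)
[[[0, -2, 3], [0, -0, -0.1]]]
```

View pics/g1.png

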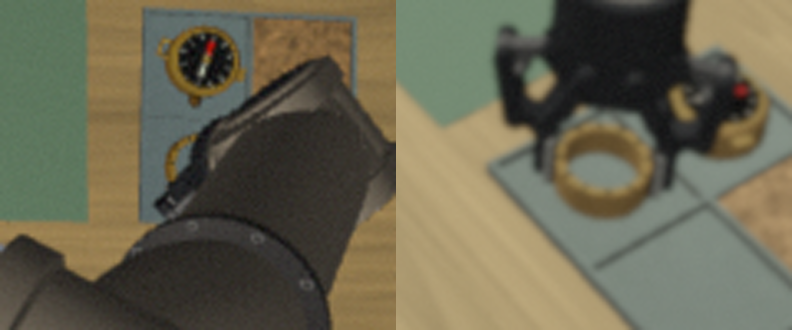

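```bash
python3 -m jog '[[[0,-2,2],[0,0,0],1],[[0,0,1],[0,0,0],1],[[0,0,0],[0,0,0],1]]'
```

```text
t: 10.42
eef_pos: [0.4306, -0.2817, -0.0224]
tool_rot: [-0.0, 0.927, 0.374, -0.0]
contact_force: [-0.4, -0.2, -1.0]
gripper_width: 0.659
```

```bash
python3 -m jog '[[[0,0,1],[0,0,0],1],[[0,0,0],[0,0,0],1]]';python3 -m jog '[[[0,0,1],[0,0,0],1],[[0,0,0],[0,0,0],1]]'
```

```text
t: 10.68
eef_pos: [0.4308, -0.2818, -0.0229]
tool_rot: [-0.0, 0.928, 0.374, 0.0]
contact_force: [-3.4, 2.0, 6.7]
gripper_width: 0.657
t: 10.92
eef_pos: [0.4308, -0.2818, -0.0229]
tool_rot: [-0.0, 0.928, 0.374, 0.001]
contact_force: [-4.5, 3.7, 20.0]
gripper_width: 0.658
```

```bash
python3 -m jog '[[[0,0,-1],[0,0,0],1],[[0,0,0],[0,0,0],-0.6],[[0,0,0],[0,0,0],-0.6],[[0,0,0],[0,0,0],-0.6],[[0,0,-10],[0,0,0],-0.6],[[0,0,-30],[0,0,0],-0.6],[[0,0,-40],[0,0,0],-1],[[0,0,-20],[0,0,0],-1]]'; python3 plan.py 450,-13,60,-45,8 450,-13,5,-45,3; python3 snap.py .431 -.282 g2
```

```text
t: 11.92
eef_pos: [0.4314, -0.2824, 0.0789]
tool_rot: [0.001, 0.928, 0.374, 0.001]
contact_force: [0.2, -0.2, 0.6]
gripper_width: 0.999
t 11.93 pos [ 431.4 -282.4   78.9] az -46.1 tilt 0.15 w 0.999 F [ 0.2 -0.2  0.6] q7 0.01
(450.0, -13.0, 60.0, -45.0)
[[[25, -23, 2], [0, -0, -0.1]], [[25, -23, 2], [0, -0, -0.1]], [[25, -22, 2], [0, -0, -0.1]], [[25, -23, 3], [0, -0, -0.1]], [[25, -22, 2], [0, -0, -0.1]], [[25, -22, 3], [0, -0, -0.1]], [[26, -23, 2], [0, -0, -0.1]], [[25, -22, 3], [0, -0, -0.1]]]
(450.0, -13.0, 5.0, -45.0)
[[[0, -0, 18], [0, -0, -0.1]], [[0, -0, 18], [0, -0, -0.1]], [[0, -0, 19], [0, -0, -0.1]]]
```

View pics/g2.png

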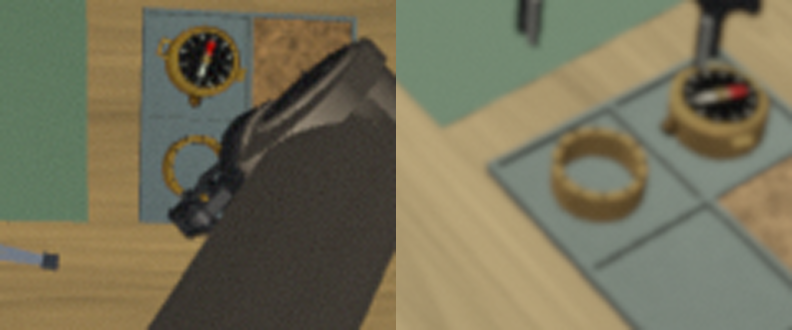

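```bash
python3 -m jog '[[[25,-23,2],[0,0,0],-1],[[25,-23,2],[0,0,0],-1],[[25,-22,2],[0,0,0],-1],[[25,-23,3],[0,0,0],-1],[[25,-22,2],[0,0,0],-1],[[25,-22,3],[0,0,0],-1],[[26,-23,2],[0,0,0],-1],[[25,-22,3],[0,0,0],-1],[[0,0,0],[0,0,0],-1]]'; python3 plan.py 450,-13,5,-45,3; python3 snap.py .450 -.013 h1
```

```text
t: 13.15
eef_pos: [0.4503, -0.0101, 0.0568]
tool_rot: [-0.0, 0.927, 0.376, -0.001]
contact_force: [-0.5, 0.1, 0.1]
gripper_width: 1.002
t 13.15 pos [450.3 -10.1  56.8] az -45.8 tilt 0.09 w 1.002 F [-0.5  0.1  0.1] q7 -0.55
(450.0, -13.0, 5.0, -45.0)
[[[-1, 1, 17], [-0, 0, -0.3]], [[-1, 0, 17], [-0, 0, -0.3]], [[-0, 1, 18], [-0, 0, -0.3]]]
```

View pics/h1.png

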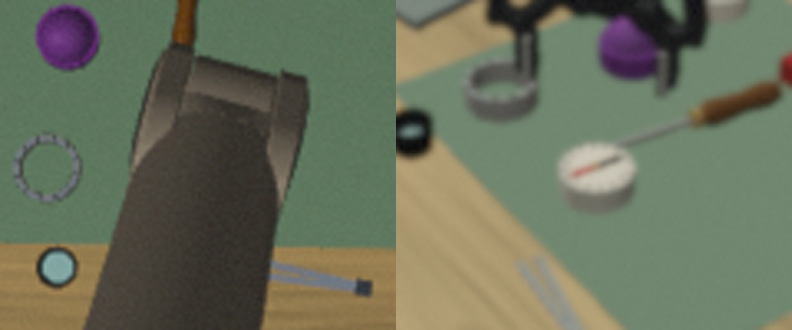

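```bash
python3 -m jog '[[[-1,1,25],[0,0,-0.4],-1],[[-1,1,25],[0,0,-0.4],-1],[[0,0,15],[0,0,0],-1],[[0,0,10],[0,0,0],-1],[[0,0,7],[0,0,0],-1],[[0,0,2],[0,0,0],-1],[[0,0,0],[0,0,0],1],[[0,0,0],[0,0,0],1],[[0,0,0],[0,0,0],1],[[0,0,0],[0,0,0],1]]' 40;python3 plan.py 450,-13,40,-45,3; python3 snap.py .450 -.013 h2
```

```text
t: 14.5
eef_pos: [0.4508, -0.0153, -0.0257]
tool_rot: [-0.0, 0.925, 0.38, 0.0]
contact_force: [-0.8, -0.1, 7.1]
gripper_width: 0.62
t 14.50 pos [450.8 -15.3 -25.7] az -45.3 tilt 0.05 w 0.620 F [-0.8 -0.1  7.1] q7 -0.39
(450.0, -13.0, 40.0, -45.0)
[[[0, -1, -22], [0, -0, -0.1]], [[1, -1, -22], [0, -0, -0.1]], [[0, -0, -22], [0, -0, -0.1]]]
```

View pics/h2.png

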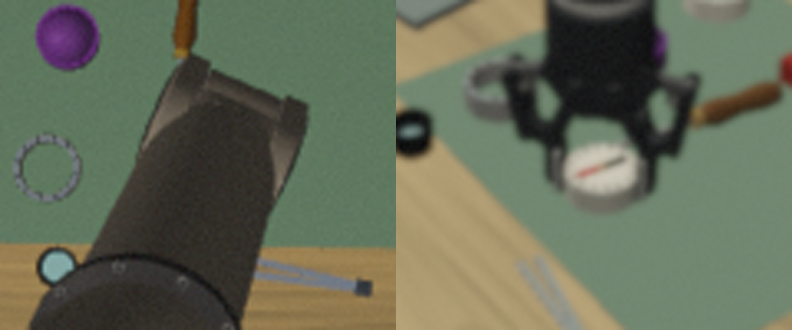

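```bash
python3 -m jog '[[[0,0,-10],[0,0,0],1],[[0,0,-25],[0,0,0],1],[[0,0,-30],[0,0,0],1],[[0,0,-15],[0,0,0],1],[[0,0,0],[0,0,0],1]]';python3 plan.py 521,-375,55,-46,9 521,-375,0,-46,3
```

```text
t: 15.22
eef_pos: [0.4514, -0.0151, 0.0544]
tool_rot: [0.0, 0.925, 0.381, 0.001]
contact_force: [-0.6, 0.4, 0.0]
gripper_width: 0.613
t 15.22 pos [451.4 -15.1  54.4] az -45.3 tilt 0.14 w 0.613 F [-0.6  0.4  0. ] q7 -0.52
(521.0, -375.0, 55.0, -46.0)
[[[-23, 34, -0], [0, -0, 0.1]], [[-23, 34, -0], [0, -0, 0.1]], [[-22, 34, -0], [0, -0, 0.1]], [[-22, 34, -0], [0, -0, 0.1]], [[-22, 34, -0], [0, -0, 0.1]], [[-23, 34, -0], [0, -0, 0.1]], [[-22, 34, -0], [0, -0, 0.1]], [[-22, 34, -0], [0, -0, 0.1]], [[-23, 34, -1], [0, -0, 0.1]]]
(521.0, -375.0, 0.0, -46.0)
[[[0, -0, 18], [0, -0, -0.1]], [[0, -0, 19], [0, -0, -0.1]], [[0, -0, 18], [0, -0, -0.1]]]
```

```bash
python3 -m jog '[[[-12,18,0],[0,0,0.1],1],[[-22,33,0],[0,0,0.1],1],[[-24,36,0],[0,0,0.1],1],[[-25,38,0],[0,0,0.1],1],[[-25,38,0],[0,0,0.1],1],[[-25,38,0],[0,0,0.1],1],[[-25,38,0],[0,0,0.1],1],[[-24,36,0],[0,0,0.1],1],[[-20,31,0],[0,0,0.1],1],[[0,0,0],[0,0,0],1],[[0,0,0],[0,0,0],1]]';python3 plan.py 521,-375,20,-46,2; python3 snap.py .521 -.375 i1
```

```text
t: 16.6
eef_pos: [0.519, -0.3743, 0.0521]
tool_rot: [-0.001, 0.928, 0.373, -0.0]
contact_force: [0.3, -0.7, -0.8]
gripper_width: 0.615
t 16.60 pos [ 519.  -374.3   52.1] az -46.2 tilt 0.16 w 0.615 F [ 0.3 -0.7 -0.8] q7 0.09
(521.0, -375.0, 20.0, -46.0)
[[[0, 1, 16], [-0.1, -0, -0.1]], [[1, 1, 16], [-0.1, -0, -0.1]]]
```

View pics/i1.png

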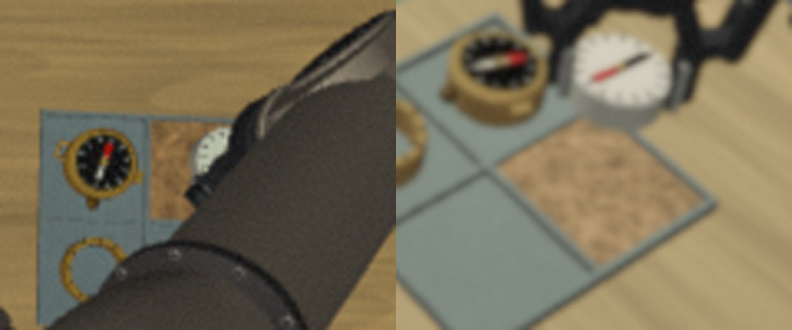

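```bash
python3 -m jog '[[[1,1,25],[0,0,0],1],[[0,1,22],[0,0,0],1],[[0,0,12],[0,0,0],1],[[0,0,6],[0,0,0],1],[[0,0,4],[0,0,0],1],[[0,0,0],[0,0,0],1]]';python3 plan.py 521,-375,-20,-46,1;python3 snap.py .521 -.375 i2
```

```text
t: 17.45
eef_pos: [0.5219, -0.3765, -0.0152]
tool_rot: [0.0, 0.928, 0.373, 0.0]
contact_force: [-0.5, -0.5, -1.2]
gripper_width: 0.616
t 17.45 pos [ 521.9 -376.5  -15.2] az -46.2 tilt 0.02 w 0.616 F [-0.5 -0.5 -1.2] q7 0.13
(521.0, -375.0, -20.0, -46.0)
[[[0, -2, 5], [0, -0, -0.2]]]
```

View pics/i2.png

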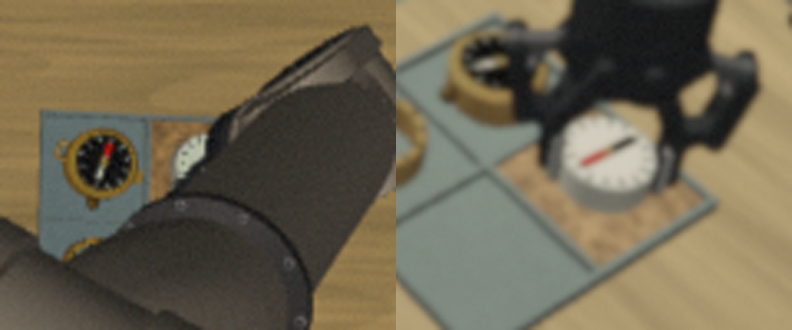

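```bash
python3 -m jog '[[[0,-1,3],[0,0,0],1],[[0,0,2],[0,0,0],1],[[0,0,0],[0,0,0],1]]';python3 -m jog '[[[0,0,1],[0,0,0],1],[[0,0,0],[0,0,0],1]]'
```

```text
t: 17.92
eef_pos: [0.5211, -0.3755, -0.0205]
tool_rot: [-0.0, 0.928, 0.373, -0.0]
contact_force: [1.2, 0.2, -1.1]
gripper_width: 0.617
t: 18.18
eef_pos: [0.5211, -0.3756, -0.0206]
tool_rot: [-0.0, 0.928, 0.373, 0.0]
contact_force: [-1.2, 1.4, 7.7]
gripper_width: 0.618
```

```bash
python3 -m jog '[[[0,0,0],[0,0,0],-0.56],[[0,0,0],[0,0,0],-0.56],[[0,0,0],[0,0,0],-0.56],[[0,0,-10],[0,0,0],-0.56],[[0,0,-30],[0,0,0],-0.56],[[0,0,-40],[0,0,0],-1],[[0,0,-20],[0,0,0],-1]]'; python3 plan.py 643,-146,60,-45,6 643,-146,60,10,6; python3 snap.py .521 -.375 i3
```

```text
t: 19.05
eef_pos: [0.5219, -0.3766, 0.0812]
tool_rot: [0.001, 0.928, 0.373, 0.001]
contact_force: [-0.1, 0.1, -0.1]
gripper_width: 0.997
t 19.05 pos [ 521.9 -376.6   81.2] az -46.2 tilt 0.19 w 0.997 F [-0.1  0.1 -0.1] q7 0.08
(643.0, -146.0, 60.0, -45.0)
[[[41, -14, 4], [0, -0, -0.2]], [[41, -14, 3], [0, -0, -0.2]], [[41, -13, 4], [0, -0, -0.2]], [[42, -13, 3], [0, -0, -0.2]], [[41, -13, 4], [0, -0, -0.2]], [[42, -14, 3], [0, -0, -0.2]]]
(643.0, -146.0, 60.0, 10.0)
[[[-0, 0, 0], [0, 0, -9.2]], [[-0, 0, 0], [0, 0, -9.2]], [[-0, 0, 0], [0, 0, -9.2]], [[-0, 0, 0], [0, 0, -9.2]], [[-0, 0, 0], [0, 0, -9.2]], [[-1, 0, 0], [0, 0, -9.2]]]
```

View pics/i3.png

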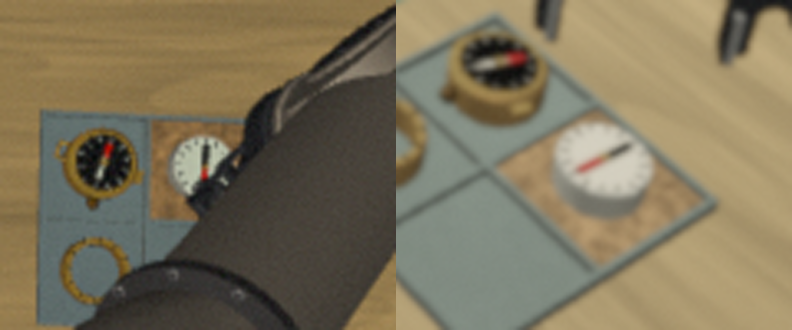

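```bash
python3 -m jog '[[[41,-14,4],[0,0,0],-1],[[41,-14,3],[0,0,0],-1],[[41,-13,4],[0,0,0],-1],[[42,-13,3],[0,0,0],-1],[[41,-13,4],[0,0,-5.5],-1],[[42,-14,3],[0,0,-5.5],-1],[[0,0,0],[0,0,0],-1]]'; python3 plan.py 643.5,-146,20,-35,2; python3 snap.py .643 -.146 j1
```

```text
t: 20.02
eef_pos: [0.641, -0.1374, 0.0553]
tool_rot: [-0.002, 0.886, 0.464, -0.0]
contact_force: [-0.5, -0.2, -0.0]
gripper_width: 0.998
t 20.02 pos [ 641.  -137.4   55.3] az -34.7 tilt 0.23 w 0.998 F [-0.5 -0.2 -0. ] q7 -0.15
(643.5, -146.0, 20.0, -35.0)
[[[-3, 4, 18], [-0.1, -0, 0.1]], [[-3, 3, 17], [-0.1, -0, 0.1]]]
```

View pics/j1.png

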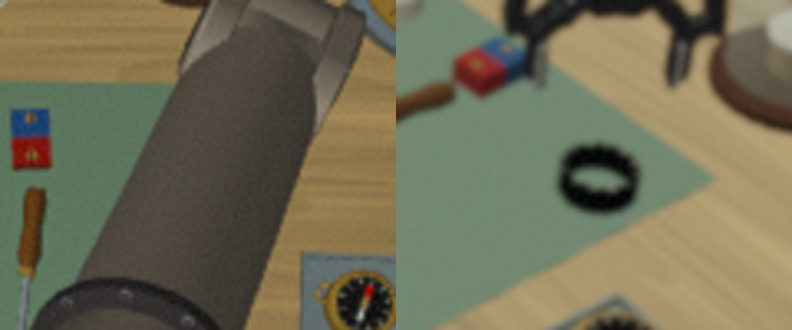

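```bash
python3 -m jog '[[[-3,3,25],[0,0,0],-1],[[-3,3,25],[0,0,0],-1],[[-1,1,14],[0,0,0],-1],[[0,0,10],[0,0,0],-1],[[0,0,6],[0,0,0],-1],[[0,0,0],[0,0,0],-1]]';python3 plan.py 643.5,-146,-26,-35,1;python3 snap.py .643 -.146 j2
```

```text
t: 20.88
eef_pos: [0.6418, -0.1533, -0.0224]
tool_rot: [-0.0, 0.888, 0.46, 0.0]
contact_force: [0.1, 0.3, -0.1]
gripper_width: 1.003
t 20.88 pos [ 641.8 -153.3  -22.4] az -35.2 tilt 0.01 w 1.003 F [ 0.1  0.3 -0.1] q7 -0.10
(643.5, -146.0, -26.0, -35.0)
[[[7, -3, 4], [-0, -0, -0.2]]]
```

View pics/j2.png

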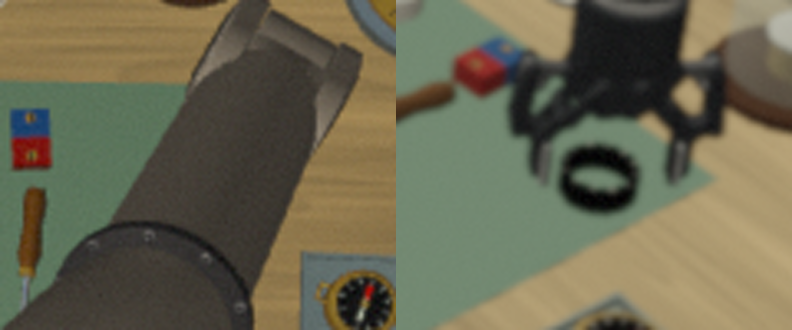

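```bash
python3 -m jog '[[[7,-3,2],[0,0,0],-1],[[0,0,1],[0,0,0],-1],[[0,0,0],[0,0,0],-1]]';python3 plan.py 643.5,-146,-26,-35,1
```

```text
t: 21.35
eef_pos: [0.6434, -0.1457, -0.0254]
tool_rot: [-0.0, 0.888, 0.461, 0.0]
contact_force: [0.5, -0.5, 0.1]
gripper_width: 1.003
t 21.35 pos [ 643.4 -145.7  -25.4] az -35.2 tilt 0.00 w 1.003 F [ 0.5 -0.5  0.1] q7 -0.11
(643.5, -146.0, -26.0, -35.0)
[[[-0, 0, 1], [-0, -0, -0.2]]]
```

```bash
python3 -m jog '[[[0,0,1],[0,0,0],1],[[0,0,0],[0,0,0],1],[[0,0,0],[0,0,0],1],[[0,0,0],[0,0,0],1],[[0,0,0],[0,0,0],1]]' 40;python3 snap.py .643 -.146 j3
```

```text
t: 21.98
eef_pos: [0.6434, -0.1462, -0.026]
tool_rot: [-0.0, 0.888, 0.46, 0.0]
contact_force: [-2.1, 0.2, 5.2]
gripper_width: 0.674
```

View pics/j3.png

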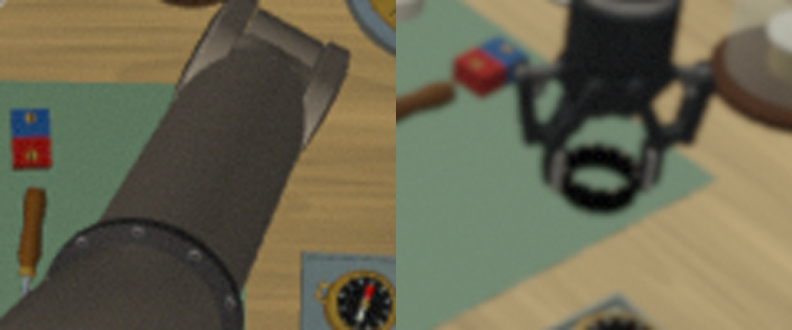

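```bash
python3 -m jog '[[[0,0,-10],[0,0,0],1],[[0,0,-30],[0,0,0],1],[[0,0,-40],[0,0,0],1],[[0,0,-15],[0,0,0],1],[[0,0,0],[0,0,0],1]]';python3 plan.py 460,389,75,-34.6,12
```

```text
t: 22.7
eef_pos: [0.644, -0.1461, 0.0694]
tool_rot: [0.0, 0.888, 0.46, 0.001]
contact_force: [-0.4, 1.0, -1.2]
gripper_width: 0.674
t 22.70 pos [ 644.  -146.1   69.4] az -35.2 tilt 0.11 w 0.674 F [-0.4  1.  -1.2] q7 -0.16
(460.0, 389.0, 75.0, -34.6)
[[[28, -38, -0], [0, -0, -0]], [[28, -38, -1], [0, -0, -0]], [[28, -38, -0], [0, -0, -0]], [[27, -38, -1], [0, -0, -0]], [[28, -38, -0], [0, -0, -0]], [[27, -38, -1], [0, -0, -0]], [[28, -38, -0], [0, -0, -0]], [[27, -39, -1], [0, -0, -0]], [[28, -38, -0], [0, -0, -0]], [[27, -39, -1], [0, -0, -0]], [[28, -38, -0], [0, -0, -0]], [[27, -39, -1], [0, -0, -0]]]
```

```bash
python3 -m jog '[[[14,-19,0],[0,0,0],1],[[26,-35,-1],[0,0,0],1],[[30,-41,0],[0,0,0],1],[[30,-42,-1],[0,0,0],1],[[30,-42,0],[0,0,0],1],[[30,-42,-1],[0,0,0],1],[[30,-42,0],[0,0,0],1],[[30,-42,-1],[0,0,0],1],[[30,-42,0],[0,0,0],1],[[30,-41,0],[0,0,0],1],[[24,-35,0],[0,0,0],1],[[12,-18,0],[0,0,0],1]]';python3 -m jog '[[[0,0,0],[0,0,0],1],[[0,0,0],[0,0,0],1]]';python3 plan.py 460,389,20,-34.6,2
```

```text
t: 24.2
eef_pos: [0.4628, 0.3684, 0.071]
tool_rot: [0.0, 0.887, 0.462, -0.001]
contact_force: [0.1, -0.3, -0.6]
gripper_width: 0.671
t: 24.45
eef_pos: [0.4661, 0.3637, 0.0723]
tool_rot: [0.001, 0.888, 0.459, -0.0]
contact_force: [0.5, -0.7, -0.3]
gripper_width: 0.671
t 24.45 pos [466.1 363.7  72.3] az -35.4 tilt 0.10 w 0.671 F [ 0.5 -0.7 -0.3] q7 -1.05
(460.0, 389.0, 20.0, -34.6)
[[[9, -10, 26], [0, 0, -0.4]], [[8, -10, 26], [0, 0, -0.4]]]
```

```bash
python3 -m jog '[[[9,-10,5],[0,0,-0.4],1],[[8,-10,10],[0,0,-0.4],1],[[0,0,12],[0,0,0],1],[[0,0,0],[0,0,0],1],[[0,0,0],[0,0,0],1]]';python3 plan.py 460,389,-18,-34.6,2; python3 snap.py .460 .389 k1
```

```text
t: 25.08
eef_pos: [0.4587, 0.3911, 0.0455]
tool_rot: [0.0, 0.885, 0.466, -0.0]
contact_force: [-0.0, -0.2, -1.0]
gripper_width: 0.677
t 25.07 pos [458.7 391.1  45.5] az -34.4 tilt 0.03 w 0.677 F [-0.  -0.2 -1. ] q7 -1.06
(460.0, 389.0, -18.0, -34.6)
[[[-1, 1, 32], [0, 0, 0.1]], [[-0, 1, 31], [0, 0, 0.1]]]
```

View pics/k1.png

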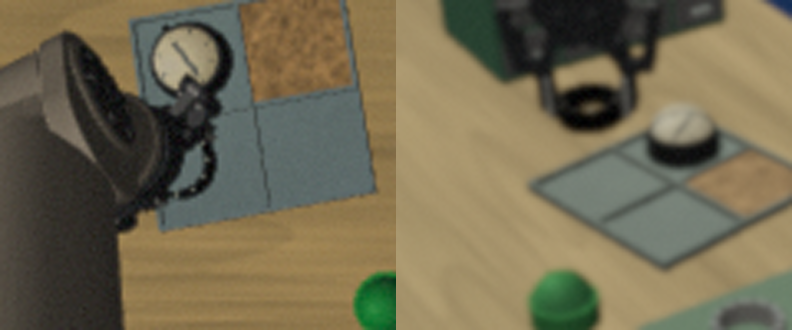

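```bash
python3 -m jog '[[[-1,2,25],[0,0,0],1],[[0,0,20],[0,0,0],1],[[0,0,12],[0,0,0],1],[[0,0,6],[0,0,0],1],[[0,0,0],[0,0,0],1],[[0,0,0],[0,0,0],1]]';python3 plan.py 460,389,-22,-34.6,1; python3 snap.py .460 .389 k2
```

```text
t: 25.92
eef_pos: [0.4599, 0.3901, -0.0169]
tool_rot: [-0.0, 0.885, 0.466, 0.0]
contact_force: [0.8, -0.3, -0.9]
gripper_width: 0.67
t 25.93 pos [459.9 390.1 -16.9] az -34.4 tilt 0.06 w 0.670 F [ 0.8 -0.3 -0.9] q7 -1.01
(460.0, 389.0, -22.0, -34.6)
[[[-1, 1, 5], [0, -0.1, 0.2]]]
```

View pics/k2.png

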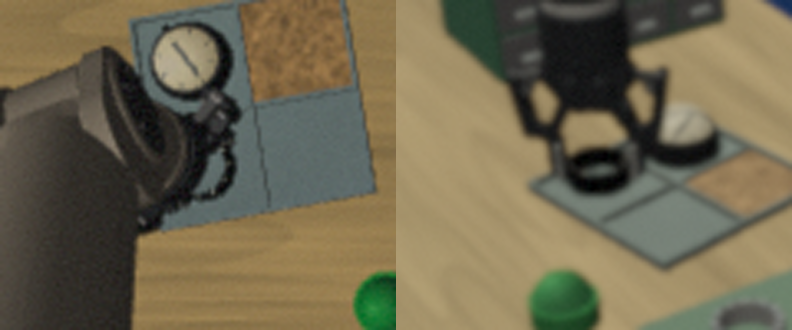

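```bash
python3 -m jog '[[[-1,1,3],[0,0,0],1],[[0,0,2],[0,0,0],1],[[0,0,0],[0,0,0],1]]';python3 -m jog '[[[0,0,1],[0,0,0],1],[[0,0,0],[0,0,0],1]]'
```

```text
t: 26.4
eef_pos: [0.4597, 0.3883, -0.0226]
tool_rot: [0.0, 0.885, 0.466, -0.0]
contact_force: [0.6, -0.4, 0.4]
gripper_width: 0.672
t: 26.65
eef_pos: [0.4598, 0.3885, -0.023]
tool_rot: [-0.0, 0.885, 0.466, -0.0]
contact_force: [-1.8, -1.6, 4.6]
gripper_width: 0.67
```

Contact; release and rise, then look at the dome.

```bash
python3 -m jog '[[[0,0,0],[0,0,0],-0.62],[[0,0,0],[0,0,0],-0.62],[[0,0,0],[0,0,0],-0.62],[[0,0,-10],[0,0,0],-0.62],[[0,0,-30],[0,0,0],-0.62],[[0,0,-40],[0,0,0],-1],[[0,0,-30],[0,0,0],-1],[[0,0,0],[0,0,0],-1]]'; python3 plan.py 667,128,80,-34.6,10; python3 - <<'E'
from h import *
p,d=bot.read_camera("top"); W=cloud("top",d); q,_=bot.read_camera("side")
a=cv2.resize(p[110:260,150:300],(400,400),interpolation=cv2.INTER_CUBIC);b=cv2.resize(q[140:240,210:410],(400,200),interpolation=cv2.INTER_CUBIC)
cv2.imwrite("pics/l.png",np.hstack([a,np.vstack([b,0*b])])[:,:,::-1])
# dome white mount ring: height points
m=np.zeros(d.shape,bool); m[132:168,258:294]=1
k=m&(W[...,2]>.012); w=W[k]; print(len(w),w.min(0),w.max(0),w[:,:2].mean(0))
pts=np.argwhere(k)[:,::-1].astype(np.float32); print(cv2.minEnclosingCircle((w[:,:2]*1000).astype(np.float32)))
hsv=cv2.cvtColor(p,cv2.COLOR_RGB2HSV); g=m&~((hsv[...,0]>45)&(hsv[...,0]<85)&(hsv[...,1]>40))
from meas import *
print(g.sum(),fit("top",g,[.667,.128],objs['dome'][0]))
E
```

```text
t: 27.65
eef_pos: [0.4615, 0.3897, 0.0897]
tool_rot: [-0.001, 0.885, 0.466, 0.003]
contact_force: [-0.2, -0.6, -0.2]
gripper_width: 1.001
t 27.65 pos [461.5 389.7  89.7] az -34.4 tilt 0.31 w 1.001 F [-0.2 -0.6 -0.2] q7 -1.08
(667.0, 128.0, 80.0, -34.6)
[[[-10, 32, 1], [0, -0, 0]], [[-10, 32, 1], [0, -0, 0]], [[-10, 32, 1], [0, -0, 0]], [[-10, 32, 1], [0, -0, 0]], [[-10, 32, 1], [0, -0, 0]], [[-10, 31, 1], [0, -0, 0]], [[-10, 32, 1], [0, -0, 0]], [[-10, 31, 1], [0, -0, 0]], [[-10, 32, 1], [0, -0, 0]], [[-10, 31, 0], [0, -0, 0]]]
298 [0.64141893 0.10427914 0.01295429] [0.69736024 0.15931049 0.04882185] [0.66625332 0.13102688]
((669.2428588867188, 131.6103973388672), 28.22186279296875)
349 (array([0.682 , 0.1325]), np.float64(0.4584592816500711))
```

View pics/l.png

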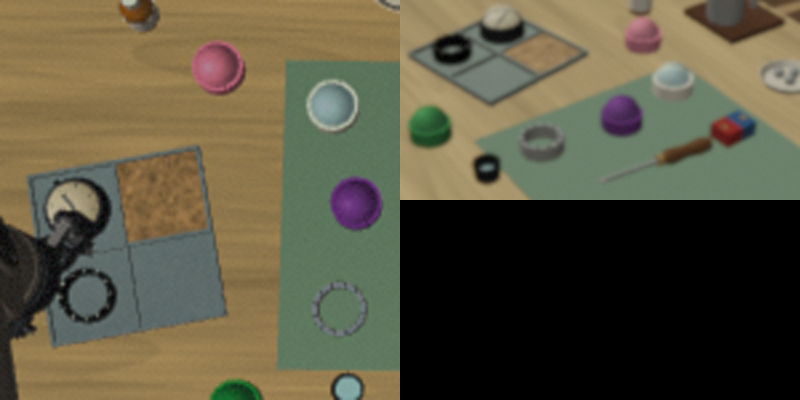

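```bash
python3 -m jog '[[[-7,22,1],[0,0,0],-1],[[-10,32,1],[0,0,0],-1],[[-10,33,1],[0,0,0],-1],[[-10,33,1],[0,0,0],-1],[[-10,33,1],[0,0,0],-1],[[-10,33,1],[0,0,0],-1],[[-10,33,1],[0,0,0],-1],[[-10,32,1],[0,0,0],-1],[[-10,32,1],[0,0,0],-1],[[-7,25,0],[0,0,0],-1],[[0,0,0],[0,0,0],-1],[[0,0,0],[0,0,0],-1]]'; python3 plan.py 669,130,20,-34.6,2 669,130,-26,-34.6,2
```

```text
t: 29.25
eef_pos: [0.6597, 0.1378, 0.0764]
tool_rot: [-0.001, 0.884, 0.467, -0.001]
contact_force: [-0.2, 1.0, -0.8]
gripper_width: 1.003
t 29.25 pos [659.7 137.8  76.4] az -34.4 tilt 0.13 w 1.003 F [-0.2  1.  -0.8] q7 -0.58
(669.0, 130.0, 20.0, -34.6)
[[[-1, 6, 28], [-0.1, 0, 0.1]], [[-0, 6, 28], [-0.1, 0, 0.1]]]
(669.0, 130.0, -26.0, -34.6)
[[[-0, 0, 23], [0, 0, 0]], [[-0, 0, 23], [0, 0, 0]]]
```

```bash
python3 -m jog '[[[0,6,18],[0,0,0],-1],[[0,6,20],[0,0,0],-1],[[0,0,0],[0,0,0],-1],[[0,0,0],[0,0,0],-1]]'; python3 plan.py 669,130,-26,-34.6,3; python3 snap.py .669 .130 m1
```

```text
t: 29.75
eef_pos: [0.6707, 0.1301, 0.0393]
tool_rot: [0.0, 0.885, 0.466, -0.0]
contact_force: [-1.2, 1.7, 0.3]
gripper_width: 0.999
t 29.75 pos [670.7 130.1  39.3] az -34.4 tilt 0.03 w 0.999 F [-1.2  1.7  0.3] q7 -0.55
(669.0, 130.0, -26.0, -34.6)
[[[-0, -0, 22], [-0, 0, 0.1]], [[-0, -1, 22], [-0, 0, 0.1]], [[-1, -0, 21], [-0, 0, 0.1]]]
```

View pics/m1.png

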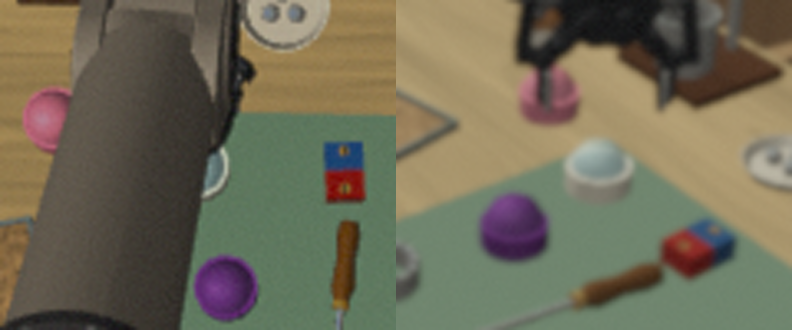

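```bash
python3 -m jog '[[[0,-1,22],[0,0,0],-1],[[0,-1,20],[0,0,0],-1],[[0,0,12],[0,0,0],-1],[[0,0,8],[0,0,0],-1],[[0,0,3],[0,0,0],-1],[[0,0,0],[0,0,0],-1]]'; python3 plan.py 669,130,-26,-34.6,1; python3 snap.py .669 .130 m2
```

```text
t: 30.6
eef_pos: [0.6693, 0.1312, -0.0253]
tool_rot: [0.0, 0.885, 0.466, 0.0]
contact_force: [0.1, 0.4, 0.8]
gripper_width: 0.994
t 30.60 pos [669.3 131.2 -25.3] az -34.4 tilt 0.02 w 0.994 F [0.1 0.4 0.8] q7 -0.52
(669.0, 130.0, -26.0, -34.6)
[[[-1, 0, 1], [0, -0, 0.2]]]
```

View pics/m2.png

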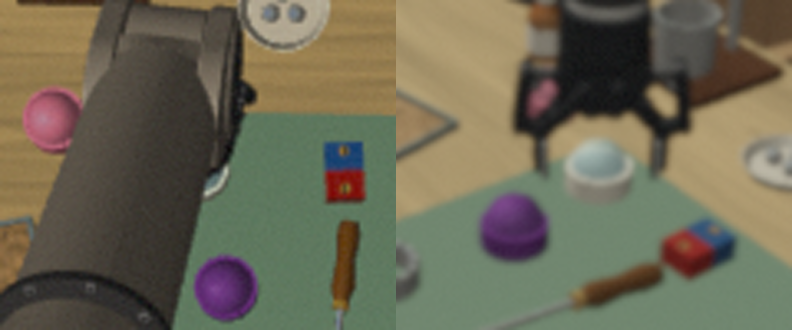

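```bash
python3 -m jog '[[[0,0,1],[0,0,0],1],[[0,0,0],[0,0,0],1],[[0,0,0],[0,0,0],1],[[0,0,0],[0,0,0],1],[[0,0,0],[0,0,0],1]]' 40; python3 snap.py .669 .130 m3
```

```text
t: 31.32
eef_pos: [0.6696, 0.1314, -0.0259]
tool_rot: [0.0, 0.885, 0.466, 0.0]
contact_force: [-0.2, -0.8, 6.1]
gripper_width: 0.637
```

View pics/m3.png

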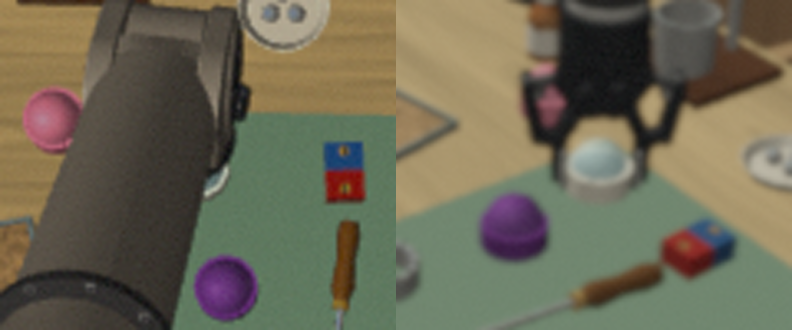

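```bash
python3 -m jog '[[[0,0,-10],[0,0,0],1],[[0,0,-30],[0,0,0],1],[[0,0,-35],[0,0,0],1],[[0,0,-10],[0,0,0],1],[[0,0,0],[0,0,0],1]]';python3 plan.py 568,315,60,-34.6,7
```

```text
t: 32.05
eef_pos: [0.6692, 0.1315, 0.0589]
tool_rot: [-0.0, 0.884, 0.467, 0.0]
contact_force: [-0.0, 0.1, -0.5]
gripper_width: 0.639
t 32.05 pos [669.2 131.5  58.9] az -34.4 tilt 0.04 w 0.639 F [-0.   0.1 -0.5] q7 -0.56
(568.0, 315.0, 60.0, -34.6)
[[[13, -27, -0], [0, -0, 0]], [[14, -27, -0], [0, -0, 0]], [[13, -27, -0], [0, -0, 0]], [[14, -27, -0], [0, -0, 0]], [[13, -26, -0], [0, -0, 0]], [[14, -27, -1], [0, -0, 0]], [[13, -26, -0], [0, -0, 0]]]
```

```bash
python3 -m jog '[[[8,-16,0],[0,0,0],1],[[14,-27,0],[0,0,0],1],[[15,-30,0],[0,0,0],1],[[15,-30,0],[0,0,0],1],[[15,-30,0],[0,0,0],1],[[15,-30,0],[0,0,0],1],[[12,-24,0],[0,0,0],1],[[0,0,0],[0,0,0],1],[[0,0,0],[0,0,0],1]]';python3 plan.py 568,315,20,-34.6,2;  python3 snap.py .568 .315 n1
```

```text
t: 33.17
eef_pos: [0.5673, 0.314, 0.0578]
tool_rot: [0.0, 0.884, 0.467, -0.001]
contact_force: [0.1, -0.2, -1.4]
gripper_width: 0.637
t 33.17 pos [567.3 314.   57.8] az -34.4 tilt 0.09 w 0.637 F [ 0.1 -0.2 -1.4] q7 -0.86
(568.0, 315.0, 20.0, -34.6)
[[[1, 0, 19], [-0, 0, 0.1]], [[0, 0, 19], [-0, 0, 0.1]]]
```

View pics/n1.png

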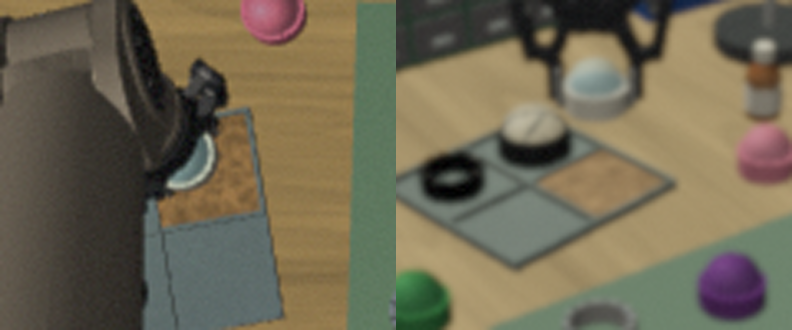

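```bash
python3 -m jog '[[[1,0,25],[0,0,0],1],[[0,0,25],[0,0,0],1],[[0,0,14],[0,0,0],1],[[0,0,8],[0,0,0],1],[[0,0,2],[0,0,0],1],[[0,0,0],[0,0,0],1],[[0,0,0],[0,0,0],1]]';python3 plan.py 568,315,-20,-34.6,1;  python3 snap.py .568 .315 n2
```

```text
t: 34.15
eef_pos: [0.569, 0.3156, -0.0147]
tool_rot: [-0.0, 0.885, 0.466, 0.001]
contact_force: [0.4, 0.6, -0.2]
gripper_width: 0.638
t 34.15 pos [569.  315.6 -14.7] az -34.4 tilt 0.07 w 0.638 F [ 0.4  0.6 -0.2] q7 -0.82
(568.0, 315.0, -20.0, -34.6)
[[[-1, -0, 5], [0, -0.1, 0.2]]]
```

View pics/n2.png

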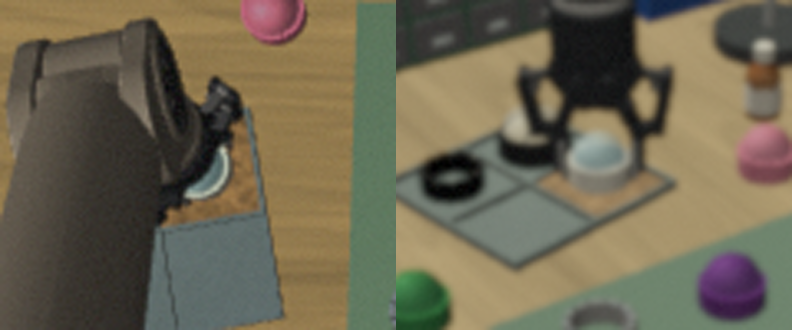

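```bash
python3 -m jog '[[[-1,0,3],[0,0,0],1],[[0,0,2],[0,0,0],1],[[0,0,0],[0,0,0],1]]';python3 -m jog '[[[0,0,1],[0,0,0],1],[[0,0,0],[0,0,0],1]]'
```

```text
t: 34.62
eef_pos: [0.5678, 0.3144, -0.0206]
tool_rot: [0.0, 0.885, 0.466, -0.0]
contact_force: [0.0, 0.3, -0.3]
gripper_width: 0.644
t: 34.88
eef_pos: [0.5679, 0.3144, -0.0209]
tool_rot: [-0.0, 0.885, 0.466, -0.0]
contact_force: [-1.5, -0.7, 4.3]
gripper_width: 0.64
```

```bash
python3 -m jog '[[[0,0,0],[0,0,0],-0.58],[[0,0,0],[0,0,0],-0.58],[[0,0,0],[0,0,0],-0.58],[[0,0,-10],[0,0,0],-0.58],[[0,0,-30],[0,0,0],-0.58],[[0,0,-40],[0,0,0],-1],[[0,0,-30],[0,0,0],-1],[[0,0,0],[0,0,0],-1]]';  python3 plan.py 667,3,80,-88,10; python3 snap.py .568 .315 n3; python3 - <<'E'
from h import *
from scipy.optimize import minimize
p,d=bot.read_camera("top"); W=cloud("top",d)
m=np.zeros(d.shape,bool); m[136:168,303:336]=1
k=m&(W[...,2]>.013); w=W[k]; print(len(w),cv2.minAreaRect((w[:,:2]*1000).astype(np.float32)))
cv2.imwrite("pics/o.png",cv2.resize(p[130:175,295:345],(500,450),interpolation=cv2.INTER_CUBIC)[:,:,::-1])
E
```

```text
t: 35.88
eef_pos: [0.5699, 0.3153, 0.092]
tool_rot: [-0.0, 0.885, 0.466, 0.003]
contact_force: [-1.5, 0.8, -1.0]
gripper_width: 1.0
t 35.88 pos [569.9 315.3  92. ] az -34.4 tilt 0.33 w 1.000 F [-1.5  0.8 -1. ] q7 -0.88
(667.0, 3.0, 80.0, -88.0)
[[[-20, 26, 1], [-0, -0, 5.4]], [[-18, 27, 1], [-0, -0, 5.4]], [[-15, 29, 1], [-0, -0, 5.4]], [[-12, 30, 1], [-0, -0, 5.4]], [[-9, 31, 1], [-0, -0, 5.4]], [[-7, 32, 1], [-0, -0, 5.4]], [[-3, 33, 1], [-0, -0, 5.4]], [[-0, 33, 1], [-0, -0, 5.4]], [[2, 33, 2], [-0, -0, 5.4]], [[6, 32, 1], [-0, -0, 5.4]]]
217 ((655.9908447265625, 2.0990123748779297), (74.88558959960938, 33.04464340209961), 5.1359076499938965)
```

View pics/n3.png

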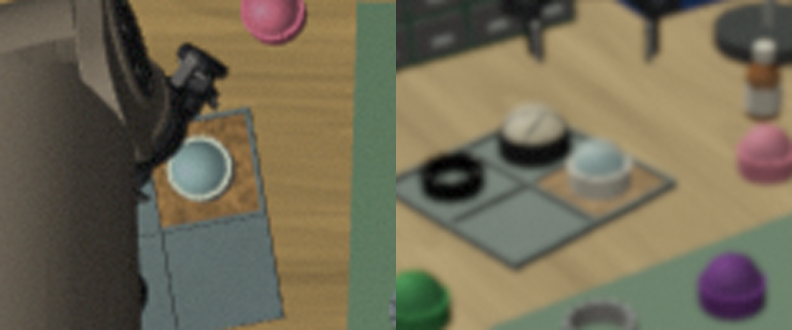

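View pics/o.png

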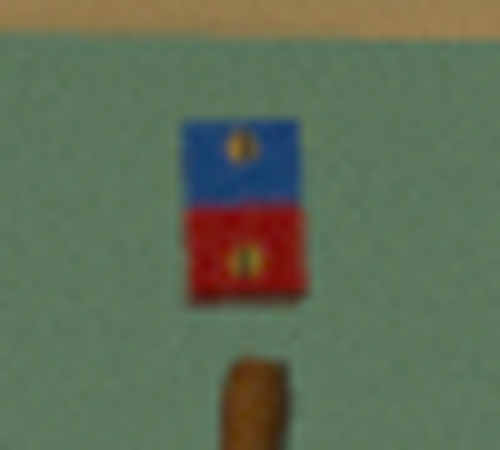

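```bash
python3 -m jog '[[[-20,26,1],[0,0,5.4],-1],[[-18,27,1],[0,0,5.4],-1],[[-15,29,1],[0,0,5.4],-1],[[-12,30,1],[0,0,5.4],-1],[[-9,31,1],[0,0,5.4],-1],[[-7,32,1],[0,0,5.4],-1],[[-3,33,1],[0,0,5.4],-1],[[0,33,1],[0,0,5.4],-1],[[2,33,2],[0,0,5.4],-1],[[6,32,1],[0,0,5.4],-1],[[0,0,0],[0,0,0],-1],[[0,0,0],[0,0,0],-1]]'; python3 plan.py 667,3,30,-88,2; python3 snap.py .667 .003 p1
```

```text
t: 37.52
eef_pos: [0.6651, 0.0022, 0.0773]
tool_rot: [-0.0, 1.0, 0.014, -0.0]
contact_force: [0.3, -0.4, 0.8]
gripper_width: 1.0
t 37.52 pos [665.1   2.2  77.3] az -88.4 tilt 0.04 w 1.000 F [ 0.3 -0.4  0.8] q7 -1.16
(667.0, 3.0, 30.0, -88.0)
[[[1, -0, 24], [-0, 0, -0.2]], [[1, -1, 23], [-0, 0, -0.2]]]
```

View pics/p1.png

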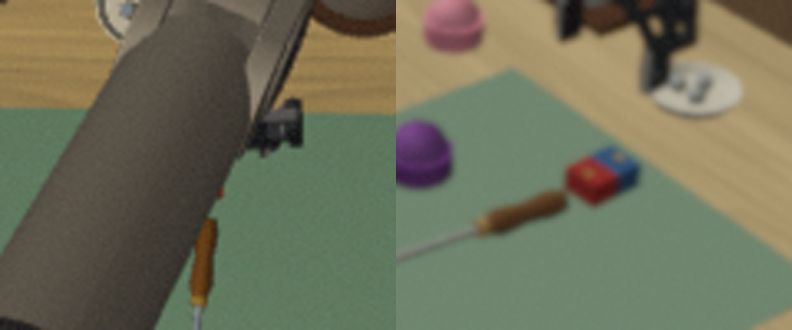

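```bash
python3 -m jog '[[[1,0,28],[0,0,0],-1],[[1,-1,28],[0,0,0],-1],[[0,0,22],[0,0,0],-1],[[0,0,14],[0,0,0],-1],[[0,0,8],[0,0,0],-1],[[0,0,0],[0,0,0],-1],[[0,0,0],[0,0,0],-1]]'; python3 plan.py 667,3,-23,-88,1; python3 snap.py .667 .003 p2
```

```text
t: 38.5
eef_pos: [0.6678, 0.0031, -0.0216]
tool_rot: [0.0, 1.0, 0.014, 0.001]
contact_force: [0.4, 0.3, -0.5]
gripper_width: 0.999
t 38.50 pos [667.8   3.1 -21.6] az -88.4 tilt 0.08 w 0.999 F [ 0.4  0.3 -0.5] q7 -1.09
(667.0, 3.0, -23.0, -88.0)
[[[-1, 0, 1], [0, -0.1, -0.4]]]
```

View pics/p2.png

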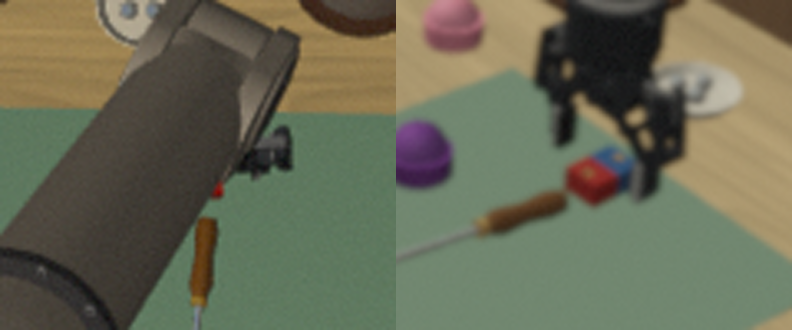

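```bash
python3 -m jog '[[[-1,0,1],[0,0,-0.4],-1],[[0,0,0],[0,0,0],1],[[0,0,0],[0,0,0],1],[[0,0,0],[0,0,0],1],[[0,0,0],[0,0,0],1],[[0,0,0],[0,0,0],1],[[0,0,0],[0,0,0],1]]' 40; python3 snap.py .667 .003 p3
```

```text
t: 39.48
eef_pos: [0.6664, 0.0033, -0.0232]
tool_rot: [0.0, 1.0, 0.018, 0.0]
contact_force: [0.1, 0.8, 3.2]
gripper_width: 0.386
```

View pics/p3.png

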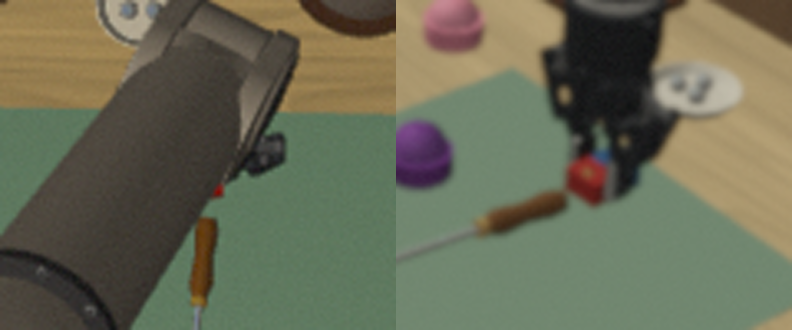

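```bash
python3 -m jog '[[[0,0,-10],[0,0,0],1],[[0,0,-30],[0,0,0],1],[[0,0,-40],[0,0,0],1],[[0,0,-15],[0,0,0],1],[[0,0,0],[0,0,0],1]]';python3 plan.py 477,298,70,-79.6,10
```

```text
t: 40.2
eef_pos: [0.6665, 0.0035, 0.0722]
tool_rot: [-0.0, 1.0, 0.018, 0.001]
contact_force: [-0.4, 0.9, -1.5]
gripper_width: 0.39
t 40.20 pos [666.5   3.5  72.2] az -88.0 tilt 0.08 w 0.390 F [-0.4  0.9 -1.5] q7 -1.15
(477.0, 298.0, 70.0, -79.6)
[[[-18, -30, 0], [-0, -0, -0.8]], [[-17, -30, 0], [-0, -0, -0.8]], [[-17, -31, 0], [-0, -0, -0.8]], [[-17, -31, 0], [-0, -0, -0.8]], [[-16, -31, 0], [-0, -0, -0.8]], [[-16, -31, 0], [-0, -0, -0.8]], [[-15, -32, 1], [-0, -0, -0.8]], [[-15, -32, 0], [-0, -0, -0.8]], [[-15, -32, 1], [-0, -0, -0.8]], [[-14, -31, 0], [-0, -0, -0.8]]]
```

```bash
python3 -m jog '[[[-9,-15,0],[0,0,-0.8],1],[[-17,-28,0],[0,0,-0.8],1],[[-18,-33,0],[0,0,-0.8],1],[[-18,-34,0],[0,0,-0.8],1],[[-18,-35,0],[0,0,-0.8],1],[[-18,-35,0],[0,0,-0.8],1],[[-18,-36,1],[0,0,-0.8],1],[[-17,-36,0],[0,0,-0.8],1],[[-16,-34,1],[0,0,-0.8],1],[[-11,-25,0],[0,0,-0.8],1],[[0,0,0],[0,0,0],1],[[0,0,0],[0,0,0],1]]';python3 plan.py 477,298,20,-79.6,2;python3 snap.py .477 .298 r1
```

```text
t: 41.7
eef_pos: [0.4747, 0.2963, 0.0688]
tool_rot: [0.001, 0.996, 0.087, -0.001]
contact_force: [0.5, -0.1, -0.8]
gripper_width: 0.387
t 41.70 pos [474.7 296.3  68.8] az -80.0 tilt 0.10 w 0.387 F [ 0.5 -0.1 -0.8] q7 -1.55
(477.0, 298.0, 20.0, -79.6)
[[[1, -1, 24], [0, 0, -0.2]], [[2, -0, 25], [0, 0, -0.2]]]
```

View pics/r1.png

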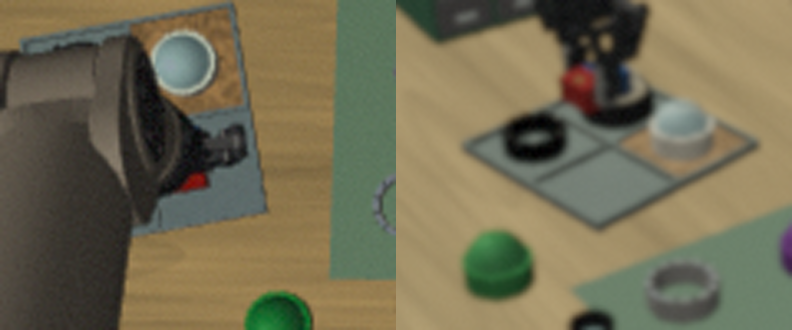

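```bash
python3 -m jog '[[[1,0,28],[0,0,-0.2],1],[[2,-1,26],[0,0,-0.2],1],[[0,0,16],[0,0,0],1],[[0,0,10],[0,0,0],1],[[0,0,3],[0,0,0],1],[[0,0,0],[0,0,0],1],[[0,0,0],[0,0,0],1]]';python3 plan.py 477,298,-19,-79.6,1;python3 snap.py .477 .298 r2
```

```text
t: 42.68
eef_pos: [0.4788, 0.2986, -0.0128]
tool_rot: [-0.0, 0.996, 0.091, 0.0]
contact_force: [-0.8, -0.3, -1.0]
gripper_width: 0.389
t 42.67 pos [478.8 298.6 -12.8] az -79.6 tilt 0.06 w 0.389 F [-0.8 -0.3 -1. ] q7 -1.45
(477.0, 298.0, -19.0, -79.6)
[[[-2, 0, 6], [-0, -0.1, 0]]]
```

View pics/r2.png

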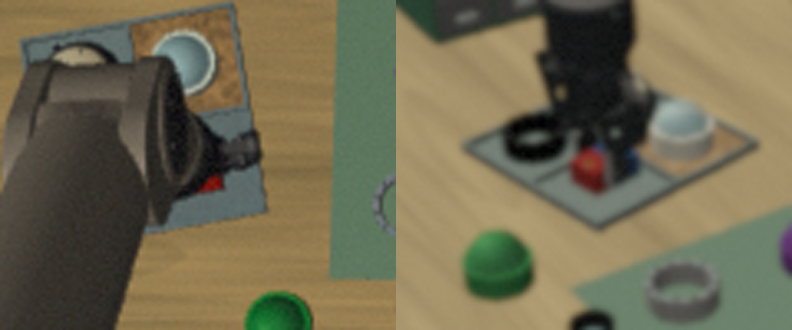

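```bash
python3 -m jog '[[[-1,0,4],[0,0,0],1],[[0,0,2],[0,0,0],1],[[0,0,0],[0,0,0],1]]';python3 -m jog '[[[0,0,1],[0,0,0],1],[[0,0,0],[0,0,0],1]]'
```

```text
t: 43.15
eef_pos: [0.4772, 0.2981, -0.0197]
tool_rot: [0.0, 0.996, 0.091, -0.0]
contact_force: [0.6, -0.3, -1.2]
gripper_width: 0.389
t: 43.4
eef_pos: [0.4775, 0.2982, -0.0202]
tool_rot: [-0.0, 0.996, 0.091, 0.0]
contact_force: [-1.0, -0.7, 1.7]
gripper_width: 0.387
```

```bash
python3 -m jog '[[[0,0,0],[0,0,0],-0.1],[[0,0,0],[0,0,0],-0.1],[[0,0,0],[0,0,0],-0.1],[[0,0,-10],[0,0,0],-0.1],[[0,0,-30],[0,0,0],-0.1],[[0,0,-50],[0,0,0],-0.1],[[0,0,-60],[0,0,0],-1],[[0,0,-60],[0,0,0],-1],[[0,0,0],[0,0,0],-1]]';python3 plan.py 440,100,200,-79.6,5
```

```text
t: 44.52
eef_pos: [0.4802, 0.2992, 0.1947]
tool_rot: [-0.003, 0.996, 0.09, 0.003]
contact_force: [0.2, 0.4, -0.4]
gripper_width: 0.999
t 44.52 pos [480.2 299.2 194.7] az -79.6 tilt 0.51 w 0.999 F [ 0.2  0.4 -0.4] q7 -1.67
(440.0, 100.0, 200.0, -79.6)
[[[-15, 38, -1], [-0.1, -0.1, -0]], [[-15, 38, -1], [-0.1, -0.1, -0]], [[-15, 38, -1], [-0.1, -0.1, -0]], [[-15, 37, -2], [-0.1, -0.1, -0]], [[-15, 38, -1], [-0.1, -0.1, -0]]]
```

```bash
python3 -m jog '[[[-15,38,-1],[0,0,0],-1],[[-15,38,-1],[0,0,0],-1],[[-15,38,-1],[0,0,0],-1],[[-15,37,-2],[0,0,0],-1],[[-15,38,-1],[0,0,0],-1],[[0,0,0],[0,0,0],-1],[[0,0,0],[0,0,0],-1]]';python3 - <<'E'
from h import *
p,d=bot.read_camera("top"); q,_=bot.read_camera("side"); W=cloud("top",d)
a=cv2.resize(p[155:255,145:245],(400,400),interpolation=cv2.INTER_CUBIC);b=cv2.resize(p[170:270,390:490],(400,400),interpolation=cv2.INTER_CUBIC)
cv2.imwrite("pics/fin.png",np.hstack([a,b])[:,:,::-1]); cv2.imwrite("pics/fins.png",q[:,:,::-1])
for n,x,y in (("brass ring",.431,-.282),("capsule",.521,-.375),("black ring",.460,.388),("dome",.568,.3145),("corr",.477,.298),("cbrass",.5235,-.287),("cblack",.553,.402)):
    k=(np.hypot(W[...,0]-x,W[...,1]-y)<.045)&(W[...,2]>.017); w=W[k]
    (c,r)=cv2.minEnclosingCircle((w[:,:2]*1000).astype(np.float32)); print(n,np.round(c,0),round(r,1),"z95",np.percentile(w[:,2],90).round(4))
E
```

```text
t: 45.4
eef_pos: [0.4375, 0.0993, 0.1954]
tool_rot: [-0.0, 0.996, 0.091, -0.0]
contact_force: [0.3, 0.7, 0.1]
gripper_width: 0.997
brass ring [ 432. -281.] 29.6 z95 0.0277
capsule [ 522. -374.] 28.8 z95 0.0308
black ring [460. 388.] 29.5 z95 0.0278
dome [568. 315.] 28.5 z95 0.0477
corr [480. 298.] 29.5 z95 0.0277
cbrass [ 522. -284.] 39.0 z95 0.0336
cblack [551. 404.] 33.3 z95 0.0452
```

View pics/fin.png

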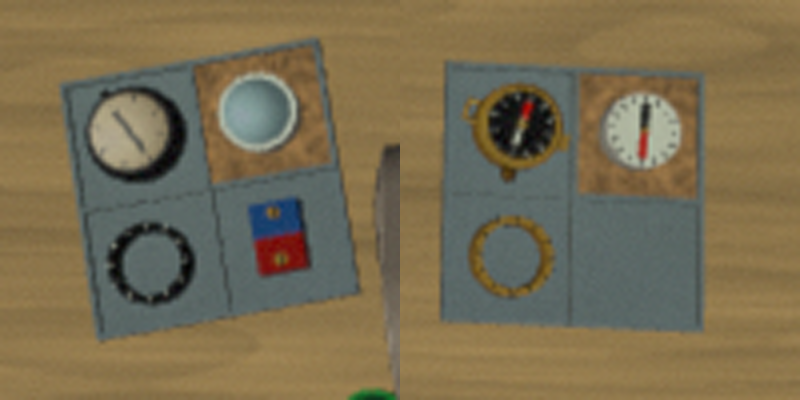

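View pics/fins.png

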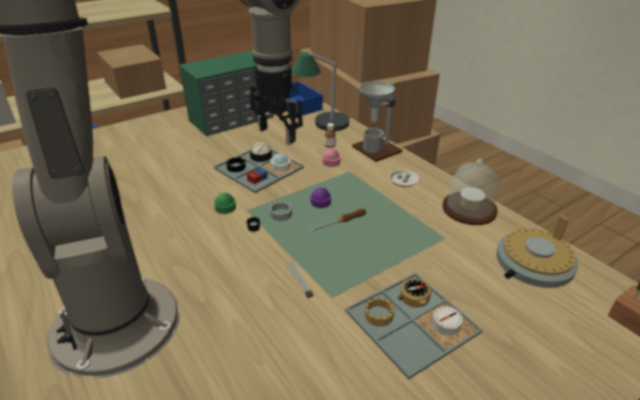

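```bash
python3 -c "
from station import bot
print(bot.hand_in())"
```

```text
the job is handed in; nothing more can be done
None
```

Both kits are made up in the order you gave, and the job was handed in at about 45.5 s.

| Tray | Cork compartment | Near left | Near right |
|---|---|---|---|
| Brass | Dial capsule | Brass bezel ring | Empty |
| Black | Glass dome | Black bezel ring | Corrector magnet |

**Final checks:** The last top and side pictures, with the arm clear, show each part lying flat in its own compartment. Depth readings put every part within about 3 mm of its target and resting on its floor. Both compasses read within about 2–3 mm of their first measured positions, so I saw no movement. The steel ring and the other objects show no visible change. I brought each part down until the force reading showed contact, then opened the jaws.

**What went wrong or disagreed:**
- **First grasp missed:** the first close on the brass ring shut above it and did not disturb it. The fingertips were really about 28 mm higher than the reported TCP height. I measured this with the side camera's depth and allowed for it in every later grasp and placing.
- **Firmest contact:** setting the brass ring down reached about 20 N on the wrist. The other four stayed below 8 N.
- **Poor detections:** the network never picked out the clear dome in the top view, and my outline fit there also failed. I located the dome from depth and the side view instead.

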